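Build a pole shim pack from a tip-up tray

ROBOT

A 6-joint arm with a two-finger parallel gripper is mounted at the origin on the work surface. World frame = base frame: x ahead of the robot, y to its left, z up, the work surface at z = 0. Lengths are in m, angles in degrees, forces in N, time in s.
With the tool pointing down it reaches from about 0.4 to 0.825 m from the base axis. Payload 7 kg.
Tool frame: the origin (TCP) lies on the centre line of the jaws, within the pads' length; the fingertips stand 17 mm ahead of it and the grasp point (between the pads) lies 2 mm behind it; z points along the fingers, y is the direction in which the jaws open and shut (so a half turn about z gives the same grasp; the last joint's range is limited). The gripper opens to 88 mm and grips with 3 to 60 N. Pads are 19 mm wide; open, the fingers measure 130 mm over their backs; the gripper's body (78 mm by 193 mm) begins 47 mm behind the grasp point.
Start: joints at [-56.431, 20.546, 0.682, 0, -70.136, -16.507], TCP at [0.198, -0.645, 0.244] pointing down, gripper open.
Joint ranges: [-176.03, 176.03], [-82.01, 121.73], [-58.28, 71.71], [-173.87, 95.51], [-174.79, -0.11], [-173.66, 173.66]. Speed limits (degrees/s): [136.94, 136.94, 172.46, 180, 180, 180].

INTERFACE

Orientations are given as [roll, pitch, yaw] about the fixed x, y, z axes, in that order (R = Rz(yaw) Ry(pitch) Rx(roll)).
In Python, from plant import telemetry, vision, close_job, recognise, silhouettes, place_of gives the robot as it stands.
- The arm moves only by the shell command python3 -m handwheel 'ROWS'. ROWS is JSON, a list that holds one entry, the list of rows, each a list of 5 numbers: the shift along the tool's x, y, z in m, then the turn about the tool's z in rad, then the closure, from 0 (fully open) to 1 (shut). In form: [[[tx, ty, tz, yaw, gripper], ...]]. A call has 1 to 20 rows; each row shifts and turns the commanded pose from where the row before left it, along the tool's axes as they then stand; what a row does not reach is not made up. A row lasts 1/12 s, in which the tool goes at most 41.7 mm and 7.16 degrees, less where a joint would pass 70% of its speed; a pose out of reach is approached as far as the arm can. A call with a gripper value outside its range is refused whole. The fingers move at their own pace and stop on an object; the grip force is fixed at half the most. Time passes only in rows, so rows that do not move let the fingers close. It gives the time, the measured TCP pose, the force and the opening at its end, in the units of the state.
- telemetry.get_obs(): the state, without advancing time (a new reading comes with each control period).
- vision.snapshot(name): name is "side" or "top" or "wrist"; returns a dict with "color" (384x512x3 uint8, red, green, blue), "mtx" (3x3 intrinsics, pixels), "cam_to_world" (4x4, takes a point from camera to world coordinates); the wrist camera has in their place "tool_from_camera" (4x4, takes a point from camera to tool coordinates, whose origin is the TCP and whose axes are the flange's). Camera axes: x right, y down, z forward; pixel columns grow to the right and rows downward; lengths in m; the calibration is good to about 2 mm. A picture is of the moment at which its call begins: read the wrist's pose just before it. There is no depth.
- close_job(): hands the job in, once; it reports no verdict.
Trained networks look in a picture, given as the dict that the camera call returned (one of the last four; its "shot" number tells which), for a name from the list of things; names that differ only in an ending like _2 or _b are one class to them, and where a whole thing is asked for, a point or a joint stands for the part that bears it (a point fixed in the world has none). Each returns a list of dicts, best first, with "conf" (0 to 1); they miss things now and then, are a little off and sometimes report something else, mostly with a low value. They report only what shows in the picture. A call takes as long as a camera call. They do not tell look-alikes from the thing itself.
- recognise(name, picture): "xy" ([column, row] in pixels, amid what is visible of it).
- silhouettes(name, picture): "region" (384x512 bool, what is visible of it) and "xy" ([column, row] in pixels, amid what is visible of it).
- place_of(name, picture): "xy" ([column, row] in pixels: a listed point, or the origin of a listed thing).
The state is a dict: "clock": time; "joint_pos": joint angles; "qvel": joint speeds; "tau": joint torques, N m; "tool_pos": TCP position; "orientation": TCP orientation; "force": force on the tool from outside, world axes, zero at the start; "moment": the same for the moment, N m; "opening": finger opening in m.
Only numpy, scipy, OpenCV 4.12 (cv2) and the standard library are available. Lean on these libraries where they do the work, as an engineer would, in place of code of your own. Each camera call takes 0.05 s, during which the arm holds its last target.

TASK

Build the shim pack on the pole block: take every galvanised shim tab out of the tray by pressing down the edge that overhangs the open well until its other end tips up, and lower each one over the two dowels until it lies flat on what is below it. When all the tabs are on, lower the titanium spacer over the dowels so that it lies flat on top of the pack. Leave the other things on the bench where they are.

Things in the scene. Friction and masses are not known exactly. Their poses are not given: they have to be found in the camera images.
- tab1: galvanised steel shim tab, a grey plate 70 x 30 x 8 mm, about 110 g, with two 11 mm through holes 20 mm either side of its centre; origin at the centre of the solid, x along the 70 mm, z through the thickness; either face may be up and either end leading. If present it starts flat in nest 1 of the tray, its top level with the tray's top; absent when its nest is empty
- tab2: galvanised steel shim tab, a grey plate 70 x 30 x 8 mm, about 110 g, with two 11 mm through holes 20 mm either side of its centre; origin at the centre of the solid, x along the 70 mm, z through the thickness; either face may be up and either end leading. If present it starts flat in nest 2 of the tray, its top level with the tray's top; absent when its nest is empty
- tab3: galvanised steel shim tab, a grey plate 70 x 30 x 8 mm, about 110 g, with two 11 mm through holes 20 mm either side of its centre; origin at the centre of the solid, x along the 70 mm, z through the thickness; either face may be up and either end leading. If present it starts flat in nest 3 of the tray, its top level with the tray's top; absent when its nest is empty
- tab4: galvanised steel shim tab, a grey plate 70 x 30 x 8 mm, about 110 g, with two 11 mm through holes 20 mm either side of its centre; origin at the centre of the solid, x along the 70 mm, z through the thickness; either face may be up and either end leading. If present it starts flat in nest 4 of the tray, its top level with the tray's top; absent when its nest is empty
- tab5: galvanised steel shim tab, a grey plate 70 x 30 x 8 mm, about 110 g, with two 11 mm through holes 20 mm either side of its centre; origin at the centre of the solid, x along the 70 mm, z through the thickness; either face may be up and either end leading. If present it starts flat in nest 5 of the tray, its top level with the tray's top; absent when its nest is empty
- tray: dark plastic tip-up tray fixed to the bench, 92 mm (x) by 232 mm (y) by 29 mm high; origin at the middle of its underside, its open front (-x side) faces away from the robot. Five nests side by side at tray y = -88, -44, 0, 44, 88 mm (nests 1 to 5): channels 33 mm wide along tray x, between ribs 29 mm high. An untouched tab lies at tray x = 0, 1 mm off the back wall: no room for fingers
- tray_shelf (a point): middle of the front edge of the tray's shelf, at nest 3, tray x = -1 mm, 21 mm above the bench; axes as the tray's. Behind this edge the shelf carries the tabs (37 mm deep, to the back wall); ahead of it their front halves overhang a well. The edge runs along tray y through all nests and lies just in front of the tabs' middles, so tabs rock over it
- tray_well (a point): middle of the well floor under the tab's front end, at nest 3, tray x = -35 mm, 4 mm above the bench; in front only a lip 10 mm high at tray x -41 to -46 mm. Pressing a tab's front end straight down about 12 mm (few N, until it meets the floor) rocks it to about 30 degrees; let go, it stays tipped, back end clear of the tray top, to be held by its long sides
- spacer: titanium spacer, a smooth bright plate with rounded ends, 84 x 30 x 12 mm, about 120 g, with the same two 11 mm holes 20 mm either side of its centre; origin at the centre of the solid, x along the 84 mm, z through the thickness; starts lying flat on the bench on the far side of the pole block, about 125 mm from the pole face
- pole_face (a point): centre of the pole face: the flat top, 72 x 22 mm and 30 mm above the bench, of the pole block's steel nose; x along the 72 mm, z up. Two upright 8 mm dowels stand on it 20 mm either side of this point along x, 50 mm tall (the top 5 mm tapered). The block is fixed to the bench on a foot 100 x 70 mm and 14 mm high; the nose is narrower than the tabs
- mallet_head: black rubber mallet head, a barrel 62 mm across and 85 mm tall standing on end; origin at the middle of its foot; not part of the job
- wedge: yellow nylon wedge 70 x 28 mm, 4 to 22 mm thick; origin at the middle of its underside; not part of the job
- bolt1: steel hex bolt standing on its head, 17 mm head, 36 mm tall; origin under the head; not part of the job
- bolt2: steel hex bolt standing on its head, 19 mm head, 53 mm tall; origin under the head; not part of the job
- collar: brass collar, 42 mm outside, 18 mm tall; origin at the middle of its underside; not part of the job
- parallel: steel parallel bar 120 x 18 x 24 mm; origin at the middle of its underside; not part of the job
- end_piece: small stepped copper block 50 x 50 x 30 mm; origin at the middle of its underside; not part of the job
Not all that is in view belongs to the job. Leave any red or yellow look-alike of the tab5 alone.

How it is judged:
By the outcome, as a careful person would: the job done as asked, in the order asked, and still so for the second after the job is handed in, with the robot touching nothing.
Of tab1, tab2, tab3, tab4, tab5 only 3 to 4 are there at a start; the rules pass over those that are not, and their reading is None.
At some moment in a run one of spacer may be knocked a few centimetres aside while the robot is not near it.
Once in a run the grip may slacken for a moment while it holds something.
It also fails if it takes over 210 s, if anything falls off the work surface, if the arm or the gripper's body presses on something with over 40 N, if the wrist force passes 120 N, or if a joint passes its speed limit or range.

## Working session

There is one attempt and no reset: what is moved stays moved. The work goes in short steps, Python scripts to look and compute and a shell command to move; the robot and the scene stay as the last step left them, time stands still between calls to the robot, and variables do not carry over. Pictures are saved under pics/ and viewed, and the job is handed in when it is done.

```bash
ls; mkdir -p pics; python3 - <<'E'
from plant import telemetry, vision
import cv2, numpy as np
print(telemetry.get_obs())
for n in ("top","side","wrist"):
    p=vision.snapshot(n)
    cv2.imwrite(f"pics/{n}0.png",cv2.resize(p["color"][:,:,::-1],None,fx=1.5,fy=1.5,interpolation=cv2.INTER_CUBIC))
    print(n,p["mtx"].tolist(),np.round(p.get("cam_to_world",p.get("tool_from_camera")),4).tolist(), p["shot"])
E
```

```text
pics
{'clock': 0.0, 'joint_pos': array([-5.64316971e+01,  2.05897581e+01,  6.34571903e-01, -1.92276561e-02,
       -7.01344947e+01, -1.65080079e+01]), 'qvel': array([ 0.08329159,  0.00435604,  0.01455069, -0.03447136,  0.0015871 ,
        0.02354409]), 'tau': array([ 2.99754516e-03, -5.82716417e+01,  2.93052417e+01,  6.99702457e+00,
        6.89351640e-03, -1.69596965e-04]), 'tool_pos': array([ 0.19788744, -0.64487514,  0.24265045]), 'orientation': array([ 1.79908879e+02, -8.15480648e-03, -1.62946246e+02]), 'force': array([-1.03816624, -0.60156382, -0.43774134]), 'moment': array([0.01421186, 0.00881453, 0.02115258]), 'opening': 0.0879705491467163}
top [[400.43610698701553, 0.0, 260.44397497538864], [0.0, 400.43610698701553, 187.38021116768098], [0.0, 0.0, 1.0]] [[-0.0208, -0.9963, 0.0834, 0.4542], [-0.9997, 0.0198, -0.0129, -0.002], [0.0112, -0.0836, -0.9964, 1.3071], [0.0, 0.0, 0.0, 1.0]] 1
side [[438.529737779327, 0.0, 253.43071969749366], [0.0, 438.529737779327, 194.75874805710112], [0.0, 0.0, 1.0]] [[-0.9343, -0.2697, 0.2331, 0.3016], [-0.3564, 0.722, -0.593, 0.6673], [-0.0084, -0.6371, -0.7707, 0.9234], [0.0, 0.0, 0.0, 1.0]] 2
wrist [[326.93762667548486, 0.0, 252.97217107267576], [0.0, 326.93762667548486, 192.61055424707953], [0.0, 0.0, 1.0]] [[-0.0003, -0.9621, -0.2726, 0.0744], [1.0, -0.0005, 0.0006, -0.0005], [-0.0007, -0.2726, 0.9621, -0.141], [0.0, 0.0, 0.0, 1.0]] 3
```

View pics/top0.png

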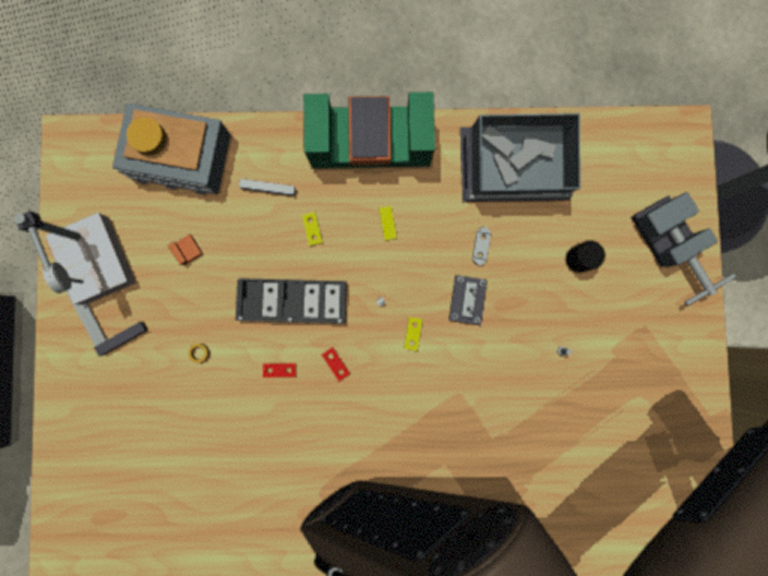

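View pics/side0.png

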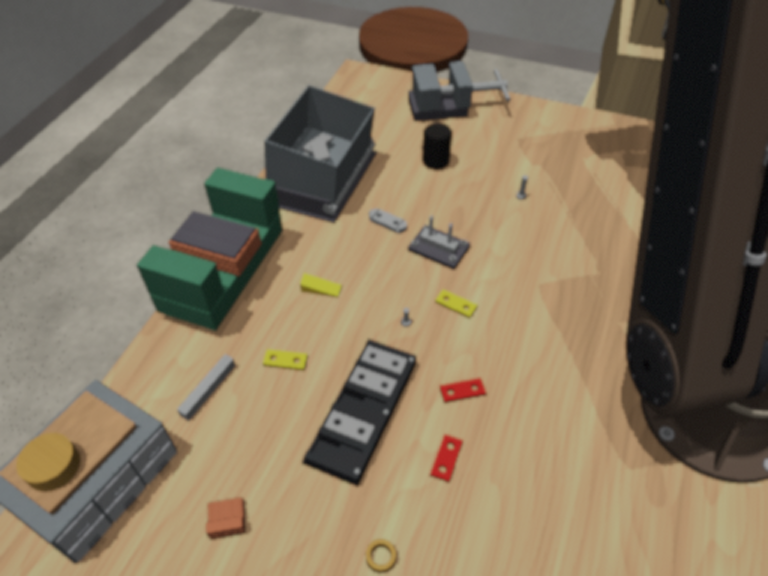

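View pics/wrist0.png

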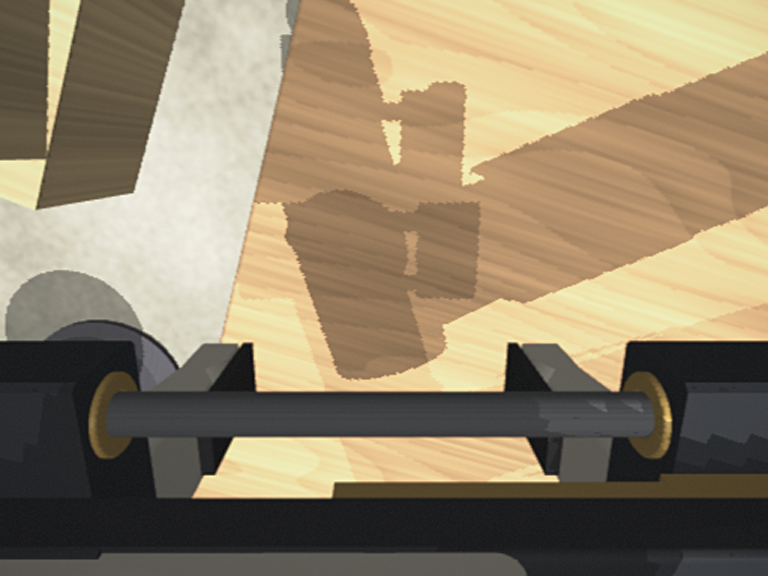

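```bash
cat > h.py <<'E'
from plant import telemetry, vision, recognise, silhouettes, place_of
import cv2, numpy as np
from scipy.spatial.transform import Rotation as Ro
def pose(o=None):
    o=o or telemetry.get_obs()
    T=np.eye(4); T[:3,:3]=Ro.from_euler('xyz',o['orientation'],degrees=True).as_matrix(); T[:3,3]=o['tool_pos']; return T
def snap(n):
    o=telemetry.get_obs()
    p=vision.snapshot(n)
    p['C']=p['cam_to_world'] if 'cam_to_world' in p else pose(o)@p['tool_from_camera']
    return p
def w(p,uv,z):
    d=np.linalg.inv(p['mtx'])@np.array([uv[0],uv[1],1.]); C=p['C']; d=C[:3,:3]@d
    return C[:3,3]+d*(z-C[2,3])/d[2]
def px(p,X):
    c=np.linalg.inv(p['C'])@np.append(X,1); q=p['mtx']@c[:3]; return q[:2]/q[2]
def save(p,name,f=1.5,crop=None,marks=()):
    im=p['color'][:,:,::-1].copy()
    x0=y0=0
    if crop: x0,y0,x1,y1=[int(v) for v in crop]; im=im[max(y0,0):y1,max(x0,0):x1]; x0=max(x0,0);y0=max(y0,0)
    im=cv2.resize(im,None,fx=f,fy=f,interpolation=cv2.INTER_CUBIC)
    for m in marks: cv2.drawMarker(im,(int((m[0]-x0+.5)*f),int((m[1]-y0+.5)*f)),(255,0,255),cv2.MARKER_CROSS,9,1)
    cv2.imwrite('pics/'+name,im)
E
python3 - <<'E'
from h import *
H=dict(tray=0,tray_shelf=.021,tray_well=.004,pole_face=.03,spacer=.006,tab5=.025,mallet_head=0,bolt1=0,bolt2=0,wedge=0)
for n in ("top","side"):
    p=snap(n)
    for k,z in H.items():
        for d in place_of(k,p)[:(8 if k=='tab5' else 2)]:
            print(n,k,round(d['conf'],2),np.round(d['xy'],1),np.round(w(p,d['xy'],z),4))
    if n=='top': save(p,'topz.png',5,(150,140,280,250)); save(p,'topz2.png',6,(270,140,400,230))
E
```

```text
top tray 0.59 [195.  199.7] [0.5275 0.1954 0.    ]
top tray_shelf 0.57 [196.8 199.3] [0.5275 0.1864 0.021 ]
top tray_well 0.58 [197.2 192. ] [0.5523 0.1874 0.004 ]
top tray_well 0.47 [314.3 197.1] [ 0.528  -0.1939  0.004 ]
top pole_face 0.8 [312.7 196.6] [ 0.5282 -0.185   0.03  ]
top spacer 0.45 [322.9 167.6] [ 0.6241 -0.225   0.006 ]
top spacer 0.4 [375.2 234.2] [ 0.4036 -0.3873  0.006 ]
top tab5 0.71 [188.3 245.6] [0.381  0.2138 0.025 ]
top tab5 0.61 [206.8 201. ] [0.5212 0.154  0.025 ]
top tab5 0.53 [180.5 198.5] [0.5309 0.2379 0.025 ]
top tab5 0.53 [208.4 149.7] [0.6871 0.1472 0.025 ]
top tab5 0.52 [219.7 201. ] [0.5204 0.1127 0.025 ]
top tab5 0.5 [223.5 243.1] [0.3865 0.1023 0.025 ]
top mallet_head 0.89 [385.8 173.8] [ 0.6003 -0.433   0.    ]
top bolt1 0.54 [254.2 200. ] [0.5227 0.0024 0.    ]
top bolt1 0.46 [374. 235.] [ 0.4008 -0.3851  0.    ]
top bolt2 0.54 [254.2 200. ] [0.5227 0.0024 0.    ]
top bolt2 0.46 [374. 235.] [ 0.4008 -0.3851  0.    ]
top wedge 0.75 [255.8 150.3] [ 0.6867 -0.0061  0.    ]
side tray 0.72 [240.8 278.5] [0.5174 0.2068 0.    ]
side tray_shelf 0.72 [241
[... 322 characters left out ...]
.79 [191.5 243.1] [0.6604 0.1718 0.025 ]
side tab5 0.74 [254.3 243. ] [0.517  0.1177 0.025 ]
side tab5 0.71 [305.9 200.5] [ 0.4373 -0.054   0.025 ]
side tab5 0.68 [245.8 254.6] [0.5243 0.1557 0.025 ]
side tab5 0.61 [308.2 257.7] [0.3825 0.1116 0.025 ]
side mallet_head 0.9 [290.4 105.6] [ 0.6026 -0.4403  0.    ]
side mallet_head 0.55 [137.6 261. ] [ 0.7706  0.251  -0.    ]
side bolt1 0.51 [346.9 135.2] [ 0.3967 -0.3653 -0.    ]
side bolt1 0.38 [272.4 217. ] [0.5074 0.01   0.    ]
side bolt2 0.51 [346.9 135.2] [ 0.3967 -0.3653 -0.    ]
side bolt2 0.38 [272.4 217. ] [0.5074 0.01   0.    ]
side wedge 0.8 [215.  188.4] [ 0.6887 -0.0274  0.    ]
side wedge 0.57 [244.7 255.1] [0.5325 0.1437 0.    ]
```

View pics/topz.png

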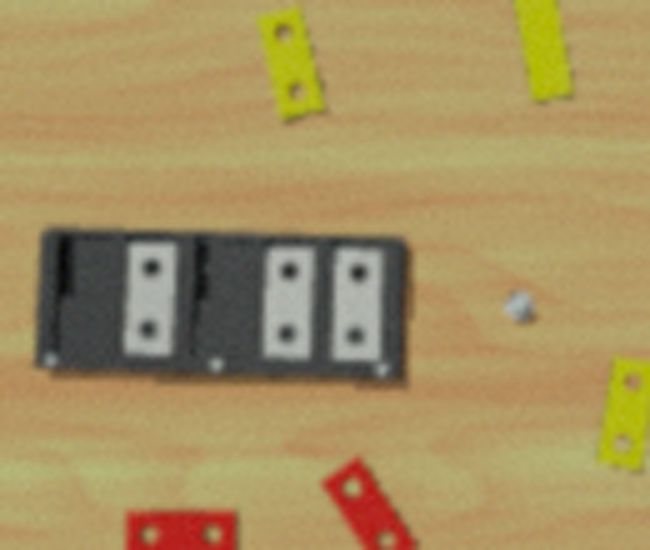

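View pics/topz2.png

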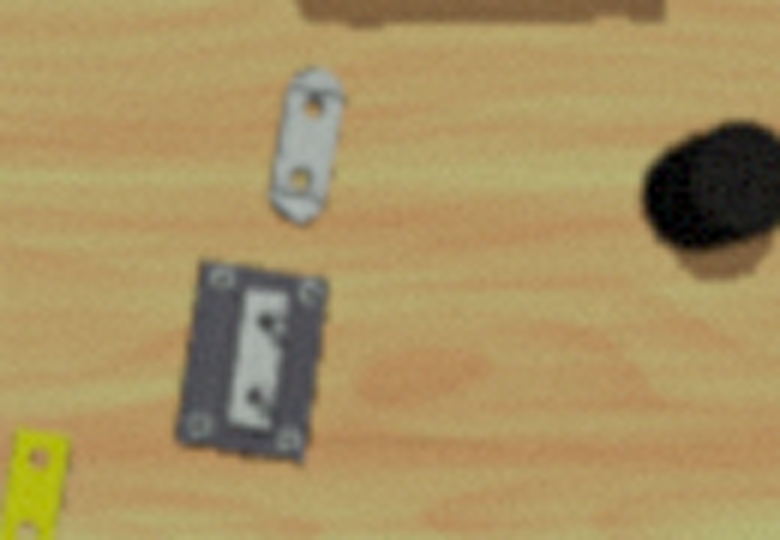

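```bash
python3 -m handwheel '[[[0,0,0,0.1,0],[0,0,0,0.1,0],[0,0,0,0.1,0],[-0.02,0.03,0,0,0],[-0.02,0.03,0,0,0],[-0.02,0.035,0,0,0],[-0.02,0.035,0,0,0],[-0.02,0.035,0,0,0],[-0.02,0.035,0,0,0],[-0.02,0.035,0,0,0],[-0.015,0.035,0,0,0],[-0.015,0.035,0,0,0],[-0.015,0.035,0,0,0],[-0.015,0.035,0,0,0],[-0.015,0.035,0,0,0],[-0.015,0.035,0,0,0],[-0.015,0.035,0,0,0],[0,0,0,0,0]]]'
```

```text
clock: 2.75
tool_pos: [0.4464, -0.1614, 0.2441]
orientation: [180.0, 0.1, -179.9]
force: [0.3, -0.7, -0.3]
opening: 0.0877
```

```bash
python3 - <<'E'
from h import *
p=snap('wrist'); save(p,'w1.png'); o=telemetry.get_obs(); print(o['joint_pos'])
for k,z in dict(pole_face=.03,spacer=.006).items():
    for d in place_of(k,p)[:2]: print(k,d['conf'],d['xy'],w(p,d['xy'],z))
E
```

```text
[ 3.73547185e+00  1.23631174e+00 -2.36784559e+01 -4.38447646e-03
 -6.50241534e+01 -9.35777002e+01]
pole_face 0.71 [232.5, 228.2] [ 0.51634562 -0.18554111  0.03      ]
spacer 0.96 [209.8, 303.3] [ 0.63367973 -0.21903543  0.006     ]
```

View pics/w1.png

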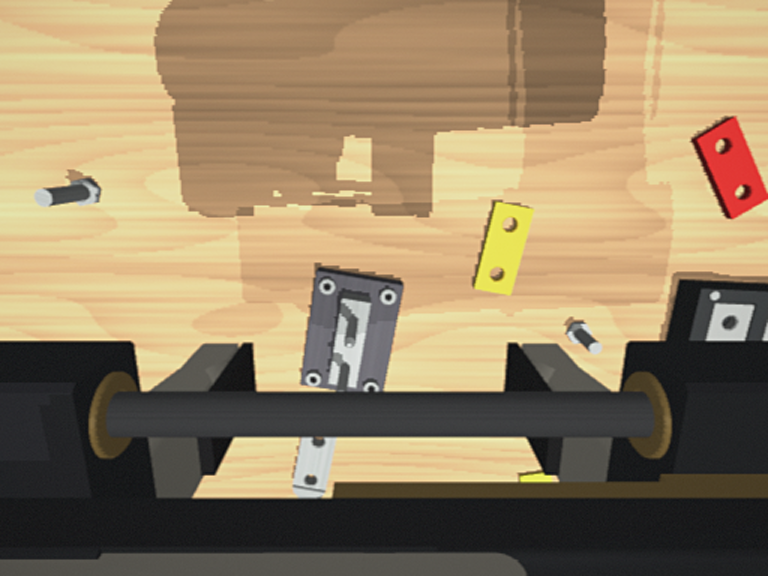

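```bash
python3 -m handwheel '[[[-0.01,0.04,0,0,0],[-0.01,0.04,0,0,0],[-0.01,0.04,0,0,0],[-0.01,0.04,0,0,0],[0,0.04,0,0,0],[0,0.04,0,0,0],[0,0.04,0,0,0],[0,0.04,0,0,0],[0,0.02,0,0,0],[0,0,0,0,0],[0,0,0,0,0]]]'
python3 - <<'E'
from h import *
p=snap('wrist'); save(p,'w2.png',1.5)
for k,z in dict(tray=0,tray_shelf=.021,tray_well=.004,tab5=.025).items():
    for d in place_of(k,p)[:6]: print(k,round(d['conf'],2),np.round(d['xy'],1),np.round(w(p,d['xy'],z),4))
E
```

```text
clock: 3.82
tool_pos: [0.485, 0.1739, 0.2432]
orientation: [-180.0, -0.0, 179.9]
force: [0.6, -0.4, -0.8]
opening: 0.0879
tray 0.24 [113.7 190.1] [0.5158 0.0035 0.    ]
tray_shelf 0.74 [272.3 200.3] [0.5228 0.1956 0.021 ]
tray_well 0.98 [269.9 223.8] [0.5586 0.1941 0.004 ]
tab5 0.92 [236.8 307.3] [0.6633 0.1523 0.025 ]
tab5 0.91 [187.8  76.5] [0.387  0.1058 0.025 ]
tab5 0.89 [308.2 201.6] [0.5232 0.2367 0.025 ]
tab5 0.76 [193.9 200.5] [0.5216 0.1052 0.025 ]
tab5 0.69 [231.8 202.8] [0.5245 0.1488 0.025 ]
tab5 0.63 [296.5  68.5] [0.3794 0.2184 0.025 ]
```

View pics/w2.png

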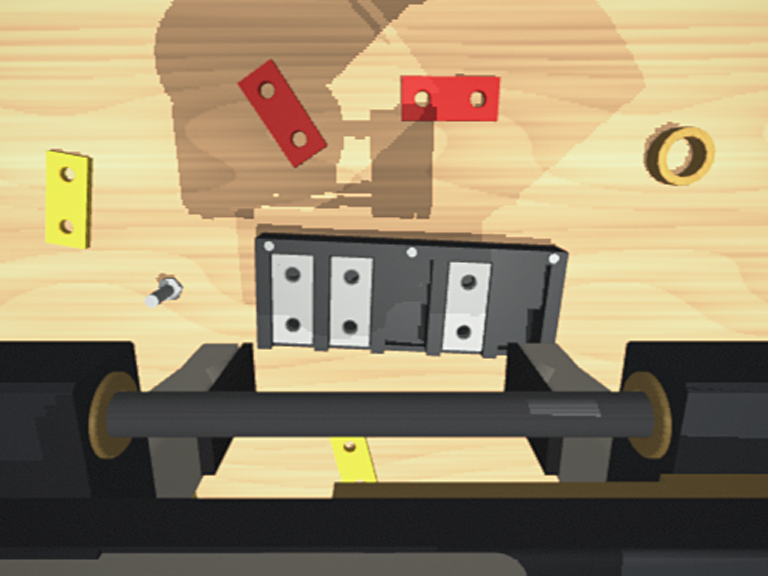

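```bash
cat >> h.py <<'E'
def rects(p,roi,z,lo=150,amin=200,amax=6000,show=None):
    """bright grey plates in roi -> world centre, yaw, size"""
    im=p['color'].astype(int); mx=im.max(2); mn=im.min(2)
    m=((mn>lo)&(mx-mn<22)).astype(np.uint8)
    k=np.zeros_like(m); x0,y0,x1,y1=roi; k[y0:y1,x0:x1]=1; m*=k
    cs,_=cv2.findContours(m,cv2.RETR_EXTERNAL,cv2.CHAIN_APPROX_NONE)
    out=[]
    for c in cs:
        if not amin<cv2.contourArea(c)<amax: continue
        W=np.array([w(p,q[0],z)[:2] for q in cv2.convexHull(c)],np.float32)*1000
        (cx,cy),(a,b),t=cv2.minAreaRect(W)
        if a<b: a,b,t=b,a,t+90
        out.append((cx/1000,cy/1000,(t+90)%180-90,a,b))
    return out
E
python3 - <<'E'
from h import *
p=snap('wrist')
for r in rects(p,(170,150,380,240),.029): print(np.round(r,4))
p2=snap('top')
for r in rects(p2,(155,180,235,220),.029,120,50): print('top',np.round(r,4))
# holes by hand
for a,b in [((292,274),(292,325)),((351,277),(350,327)),((469,282),(463,331))]:
    A=w(p,np.array(a)/1.5-.33,.029);B=w(p,np.array(b)/1.5-.33,.029);print(np.round((A+B)/2,4),np.degrees(np.arctan2(*(B-A)[1::-1])),np.linalg.norm(A-B))
E
```

```text
[ 0.5257  0.2385 -3.2293 70.2252 30.5029]
[ 0.5215  0.1507 -2.7046 69.8697 30.2111]
[ 0.5194  0.1069 -2.3551 69.878  30.2718]
[0.5194 0.1053 0.029 ] -3.0537264556335377 0.04047198977006193
[0.5216 0.1496 0.029 ] -2.287846579777796 0.03977487967136647
[0.5256 0.2375 0.029 ] -4.1959874423178025 0.039258796783593834
```

```bash
python3 -m handwheel '[[[-0.036,-0.0345,0,0,1],[-0.036,-0.0345,0,0,1],[0,0,0,-0.117,1],[0,0,0,-0.117,1],[0,0,0,-0.117,1],[0,0,0,-0.117,1],[0,0,0,-0.117,1],[0,0,0,-0.117,1],[0,0,0,-0.117,1],[0,0,0,-0.117,1],[0,0,0,-0.117,1],[0,0,0,-0.117,1],[0,0,0,-0.117,1],[0,0,0,-0.117,1],[0,0,0,-0.117,1],[0,0,0.03,0,1],[0,0,0.03,0,1],[0,0,0.03,0,1],[0,0,0,0,1],[0,0,0,0,1]]]'
python3 - <<'E'
from h import *
p=snap('wrist'); save(p,'w3.png',1.5)
p=snap('side'); save(p,'s3.png',4,(180,160,340,300))
E
```

```text
clock: 5.83
tool_pos: [0.5443, 0.1154, 0.1529]
orientation: [179.9, -0.1, -93.0]
force: [1.0, -0.1, 0.8]
opening: 0.0004
```

View pics/w3.png

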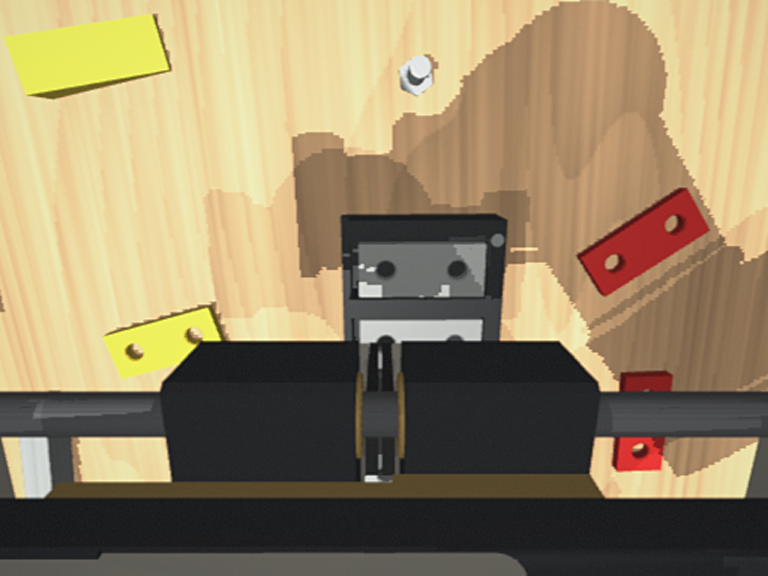

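View pics/s3.png

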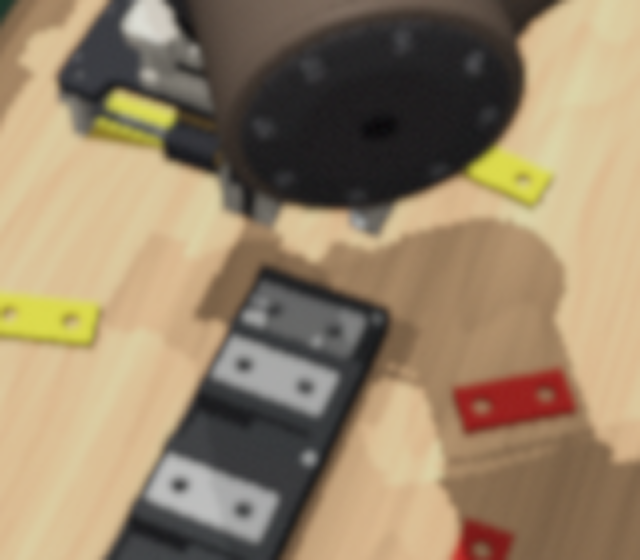

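```bash
python3 -m handwheel '[[[0.0096,-0.0085,0,0,1],[0,0,0.025,0,1],[0,0,0.025,0,1],[0,0,0.025,0,1],[0,0,0.02,0,1],[0,0,0.005,0,1],[0,0,0,0,1]]]'
python3 - <<'E'
from h import *
p=snap('wrist'); save(p,'w4.png',1.5)
E
```

```text
clock: 6.52
tool_pos: [0.5532, 0.1059, 0.0536]
orientation: [180.0, -0.0, -93.0]
force: [0.6, 0.1, 0.8]
opening: 0.0003
```

View pics/w4.png

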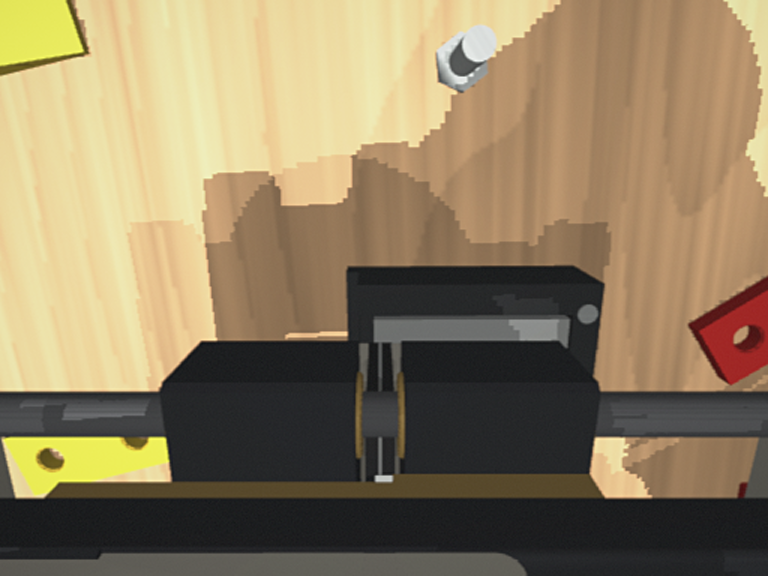

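```bash
python3 -m handwheel '[[[0,0,0.004,0,1],[0,0,0.004,0,1],[0,0,0.004,0,1],[0,0,0.002,0,1],[0,0,0,0,1]]]'; python3 -m handwheel '[[[0,0,0.003,0,1],[0,0,0.002,0,1],[0,0,0,0,1]]]'
```

```text
clock: 6.98
tool_pos: [0.5527, 0.1062, 0.0394]
orientation: [180.0, -0.0, -93.0]
force: [-0.4, 0.6, -0.4]
opening: 0.0002
clock: 7.23
tool_pos: [0.5535, 0.1065, 0.0352]
orientation: [-179.9, 0.0, -92.9]
force: [-1.3, -0.4, 8.0]
opening: 0.0006
```

```bash
python3 -m handwheel '[[[0,0,0.001,0,1],[0,0,0.001,0,1],[0,0,0,0,1]]]'; python3 - <<'E'
from h import *
p=snap('wrist'); save(p,'w5.png',1.5)
p=snap('side'); save(p,'s5.png',4,(180,160,340,300))
E
```

```text
clock: 7.48
tool_pos: [0.5542, 0.1067, 0.0344]
orientation: [-179.8, 0.0, -92.9]
force: [-1.6, -1.3, 15.3]
opening: 0.0007
```

View pics/w5.png

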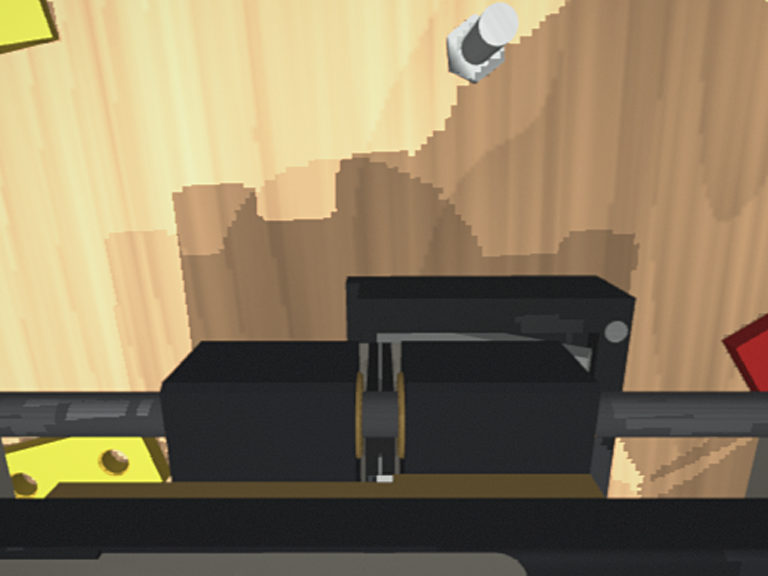

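View pics/s5.png

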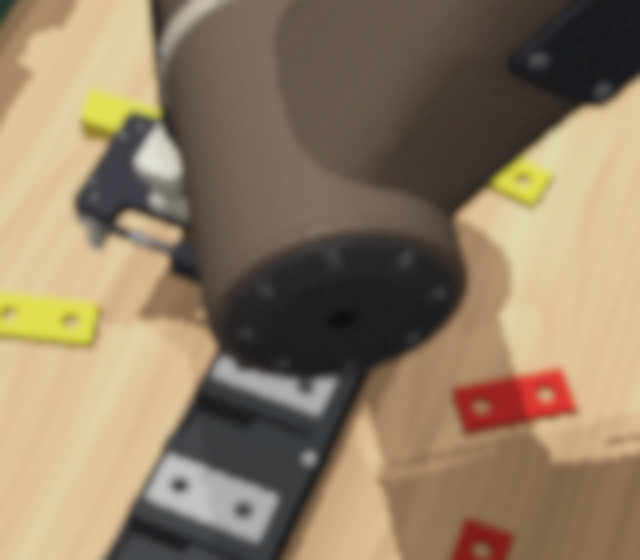

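```bash
python3 -m handwheel '[[[0,0,-0.01,0,1],[0,0,-0.02,0,1],[0,0,-0.03,0,1],[0,0,-0.03,0,0.4],[0,0,-0.03,0.112,0.4],[0,0,0,0.112,0.4],[0,0,0,0.112,0.4],[0,0,0,0.112,0.4],[0,0,0,0.112,0.4],[0,0,0,0.112,0.4],[0,0,0,0.112,0.4],[0,0,0,0.112,0.4],[0,0,0,0.112,0.4],[0,0,0,0.112,0.4],[0,0,0,0.112,0.4],[0,0,0,0.112,0.4],[0,0,0,0.112,0.4],[0,0,0,0.112,0.4],[0,0,0,0,0.4],[0,0,0,0,0.4]]]'; python3 - <<'E'
from h import *
p=snap('wrist'); save(p,'w6.png',1.5)
p=snap('side'); save(p,'s6.png',4,(180,160,340,300))
E
```

```text
clock: 9.25
tool_pos: [0.5528, 0.1063, 0.1527]
orientation: [180.0, -0.0, 177.4]
force: [0.3, -1.0, 1.0]
opening: 0.0526
```

View pics/w6.png

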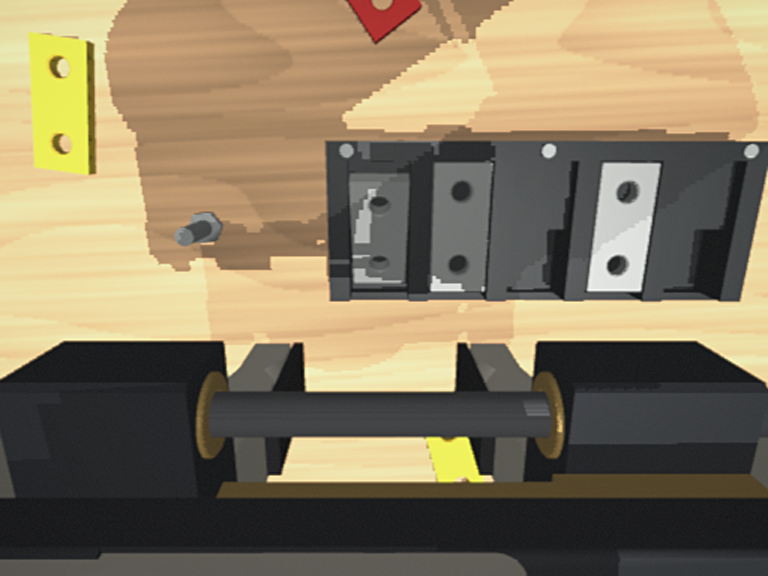

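View pics/s6.png

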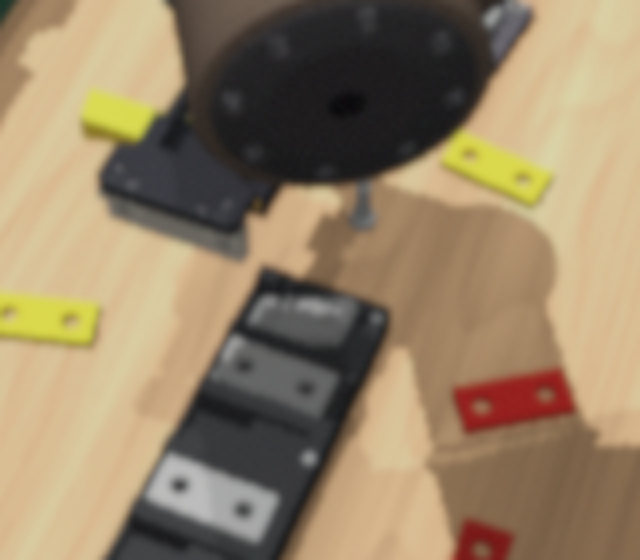

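```bash
python3 - <<'E'
from h import *
p=snap('wrist')
print(w(p,(380/1.5,172/1.5),.045),w(p,(380/1.5,282/1.5),.012))
c=np.array([.5194,.1069]);u=np.array([.9988,-.048])
# model: for slide s (tab centre forward of nominal), angle
for s in (0,.002,.004):
    t=np.radians(28); 
    for a in (-.035,-.02,.02,.035):
        # coordinate along tab from pivot contact; pivot at tray -1mm => u +.001, z .021
        d=a+s-.001
        x=.001+d*np.cos(t)+.008*np.sin(t); z=.021-d*np.sin(t)+.008*np.cos(t)
        X=np.append(c+u*x,z); print(s,a,np.round(X,4),np.round(px(p,X)*1.5))
E
```

```text
[0.48904789 0.10882377 0.045     ] [0.55402213 0.10590802 0.012     ]
0 -0.035 [0.4924 0.1082 0.045 ] [379. 179.]
0 -0.02 [0.5056 0.1076 0.0379] [379. 204.]
0 0.02 [0.5409 0.1059 0.0191] [379. 263.]
0 0.035 [0.5541 0.1052 0.0121] [379. 282.]
0.002 -0.035 [0.4942 0.1081 0.044 ] [379. 183.]
0.002 -0.02 [0.5074 0.1075 0.037 ] [379. 208.]
0.002 0.02 [0.5427 0.1058 0.0182] [379. 266.]
0.002 0.035 [0.5559 0.1051 0.0112] [379. 285.]
0.004 -0.035 [0.4959 0.108  0.0431] [379. 186.]
0.004 -0.02 [0.5092 0.1074 0.036 ] [379. 211.]
0.004 0.02 [0.5444 0.1057 0.0173] [379. 268.]
0.004 0.035 [0.5577 0.1051 0.0102] [379. 287.]
```

```bash
python3 -m handwheel '[[[0.026,-0.001,0,0,0.4],[0.026,0,0,0,0.4],[0,0,0.025,0,0.4],[0,0,0.025,0,0.4],[0,0,0.025,0,0.4],[0,0,0.022,0,0.4],[0,0,0.007,0,0.4],[0,0,0,0,0.4],[0,0,0,0,0.4]]]'
```

```text
clock: 10.15
tool_pos: [0.501, 0.1078, 0.0487]
orientation: [-180.0, -0.0, 177.3]
force: [-0.0, 0.1, -0.5]
opening: 0.0524
```

```bash
python3 -m handwheel '[[[0,0,0,0,1],[0,0,0,0,1],[0,0,0,0,1],[0,0,0,0,1],[0,0,0,0,1],[0,0,0,0,1],[0,0,-0.005,0,1],[0,0,-0.01,0,1],[0,0,-0.02,0,1],[0,0,-0.02,0,1],[0,0,-0.02,0,1],[0,0,0,0,1]]]';  python3 - <<'E'
from h import *
p=snap('wrist'); save(p,'w7.png',1.5)
p=snap('side'); save(p,'s7.png',4,(180,160,340,300))
E
```

```text
clock: 11.15
tool_pos: [0.5029, 0.1088, 0.1282]
orientation: [179.8, 0.3, 177.2]
force: [1.0, 0.1, -1.1]
opening: 0.0292
```

View pics/w7.png

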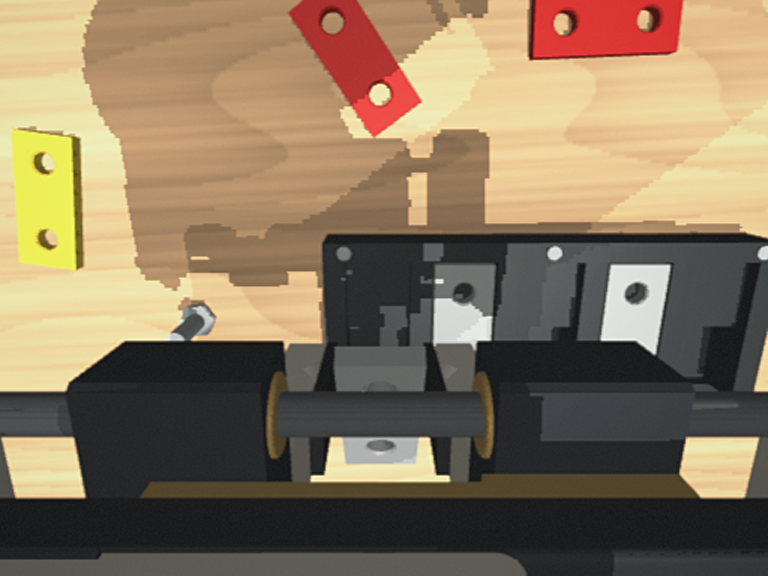

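View pics/s7.png

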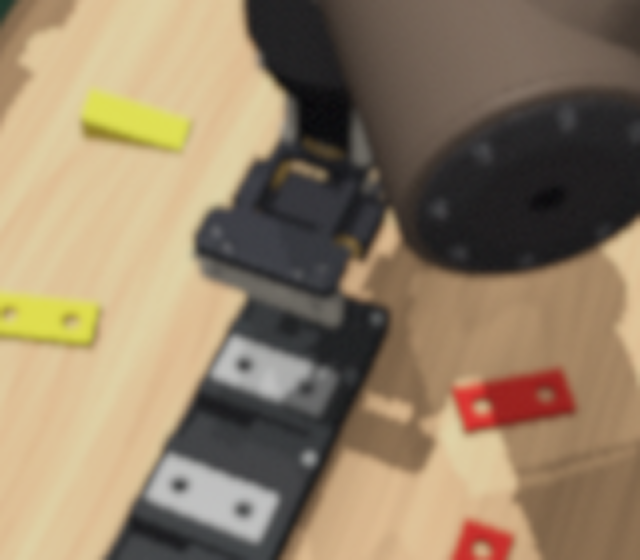

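```bash
python3 -m handwheel '[[[-0.01,-0.028,0,0,1],[-0.01,-0.028,0,0,1],[-0.01,-0.028,0,0,1],[-0.01,-0.028,0,0,1],[-0.01,-0.028,0,0,1],[-0.01,-0.026,0,0,1],[0,0,0.025,0,1],[0,0,0.025,0,1],[0,0,0.02,0,1],[0,0,0,0,1],[0,0,0,0,1]]]'
```

```text
clock: 12.17
tool_pos: [0.5514, -0.0613, 0.0523]
orientation: [-179.9, -0.2, 177.2]
force: [-0.3, 1.4, -0.2]
opening: 0.0296
```

```bash
python3 -m handwheel '[[[0,0,0.006,0,1],[0,0,0.006,0,1],[0,0,0,0,1],[0,0,0,0,1]]]'; python3 - <<'E'
from h import *
p=snap('side'); save(p,'s8.png',4,(200,140,360,280))
E
```

```text
clock: 12.5
tool_pos: [0.5536, -0.0606, 0.0424]
orientation: [180.0, 0.1, 177.2]
force: [1.0, -1.1, 0.5]
opening: 0.0294
```

View pics/s8.png

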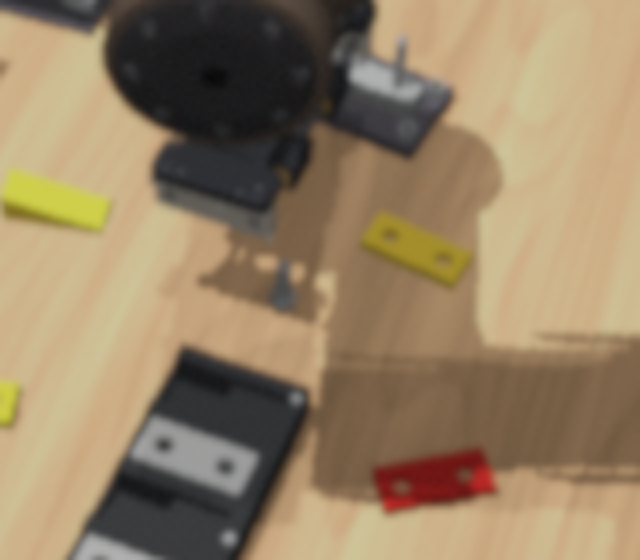

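Clear of neighbours; press down gently to level the tab in the grip.

```bash
python3 -m handwheel '[[[0,0,0.004,0,1],[0,0,0.003,0,1],[0,0,0.003,0,1],[0,0,0,0,1]]]';python3 -m handwheel '[[[0,0,0.003,0,1],[0,0,0.003,0,1],[0,0,0.002,0,1],[0,0,0,0,1]]]'
```

```text
clock: 12.88
tool_pos: [0.5522, -0.061, 0.0311]
orientation: [-180.0, -0.0, 177.2]
force: [-0.1, -0.4, -0.0]
opening: 0.0297
clock: 13.22
tool_pos: [0.5522, -0.061, 0.0231]
orientation: [-180.0, -0.0, 177.2]
force: [-2.9, -0.2, 2.9]
opening: 0.0297
```

```bash
python3 -m handwheel '[[[0,0,0.002,0,1],[0,0,0.001,0,1],[0,0,0,0,1],[0,0,0,0,0.5],[0,0,0,0,0.5],[0,0,0,0,0.5],[0,0,-0.02,0,0.5],[0,0,-0.03,0,0.5],[0,0,-0.03,0,0.5],[0.02,0,-0.02,0,0.5],[0.02,0,0,0,0.5],[0,0,0,0,0.5]]]'; python3 - <<'E'
from h import *
p=snap('wrist'); save(p,'w9.png',1.5); 
for r in rects(p,(150,50,380,230),.008,140): print(np.round(r,4))
E
```

```text
clock: 14.22
tool_pos: [0.5105, -0.0589, 0.1219]
orientation: [179.9, 0.1, 177.1]
force: [-1.4, -0.5, -1.5]
opening: 0.0439
```

View pics/w9.png

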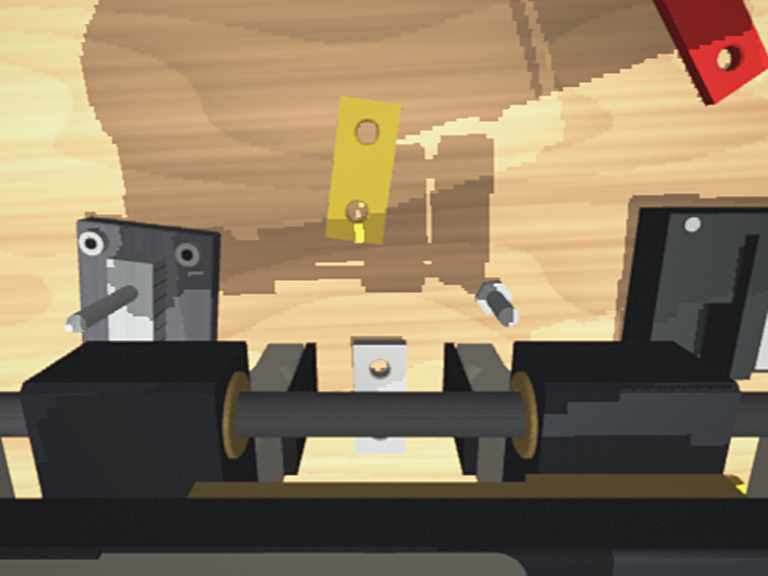

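```bash
python3 -m handwheel '[[[0.03,0,-0.02,0,0.5],[0.03,0,-0.02,0,0.5],[0.01,0,-0.02,0,0.5],[0,0,0,0,0.5],[0,0,0,0,0.5]]]'; python3 - <<'E'
from h import *
p=snap('wrist'); save(p,'w10.png',1.5); 
for r in rects(p,(10,20,500,230),.008,140): print(np.round(r,4))
for r in rects(p,(10,20,200,230),.03,120): print('pole',np.round(r,4))
for k,z in dict(pole_face=.03,spacer=.006,tab5=.004).items():
    for d in place_of(k,p)[:3]: print(k,d['conf'],d['xy'],w(p,d['xy'],z))
E
```

```text
clock: 14.68
tool_pos: [0.4437, -0.0552, 0.1817]
orientation: [179.9, 0.2, 177.2]
force: [-0.0, -0.1, -0.8]
opening: 0.0443
[ 0.5022  0.1665 87.1603 32.6678 14.287 ]
tab5 0.87 [416.3, 110.4] [0.38709667 0.101884   0.004     ]
tab5 0.79 [465.5, 247.7] [0.53246348 0.16690664 0.004     ]
tab5 0.61 [252.4, 291.9] [ 0.57473406 -0.06261358  0.004     ]
```

View pics/w10.png

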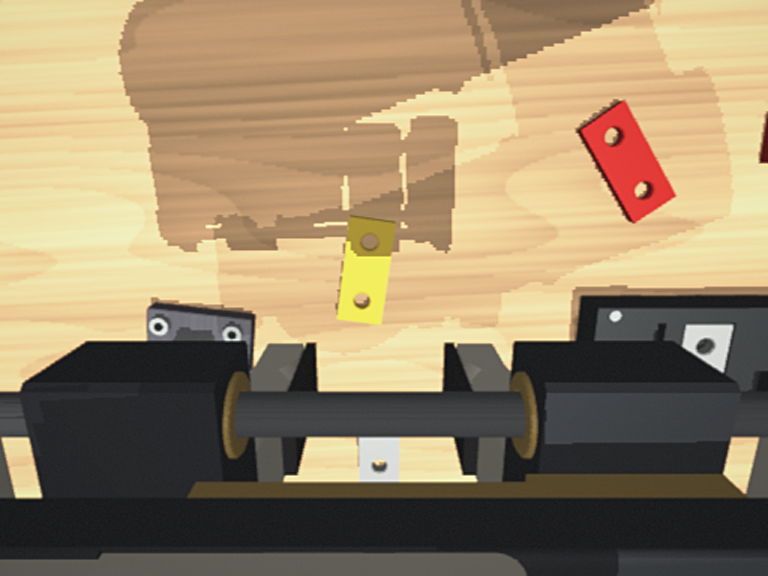

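```bash
python3 -m handwheel '[[[-0.03,-0.006,0,0,0.5],[-0.03,-0.012,0,0,0.5],[-0.03,-0.012,0,0,0.5],[-0.03,-0.012,0,0,0.5],[-0.03,-0.012,0,0,0.5],[-0.028,0,0,0,0.5],[0,0,0,0,0.5],[0,0,0,0,0.5],[0,0,0,0,0.5]]]'; python3 - <<'E'
from h import *
p=snap('wrist'); save(p,'w11.png',1.5); 
for r in rects(p,(10,20,500,230),.008,140): print(np.round(r,4))
for k,z in dict(pole_face=.03,spacer=.006,tab5=.004).items():
    for d in place_of(k,p)[:3]: print(k,d['conf'],d['xy'],w(p,d['xy'],z))
E
```

```text
clock: 15.63
tool_pos: [0.6173, -0.1183, 0.1788]
orientation: [-180.0, -0.2, 177.2]
force: [-0.6, -0.5, -0.6]
opening: 0.0438
[  0.6359  -0.2202 -11.559   55.612   30.5374]
[ 5.75300e-01 -6.23000e-02 -2.80960e+00  6.89026e+01  2.94873e+01]
[ 0.5156 -0.191  -9.9582 76.9086 22.7678]
pole_face 0.78 [167.9, 72.7] [ 0.51718924 -0.18512424  0.03      ]
spacer 0.62 [155.6, 202.7] [ 0.6369348  -0.21802704  0.006     ]
tab5 0.61 [307.5, 133.5] [ 0.57593163 -0.06475504  0.004     ]
```

View pics/w11.png

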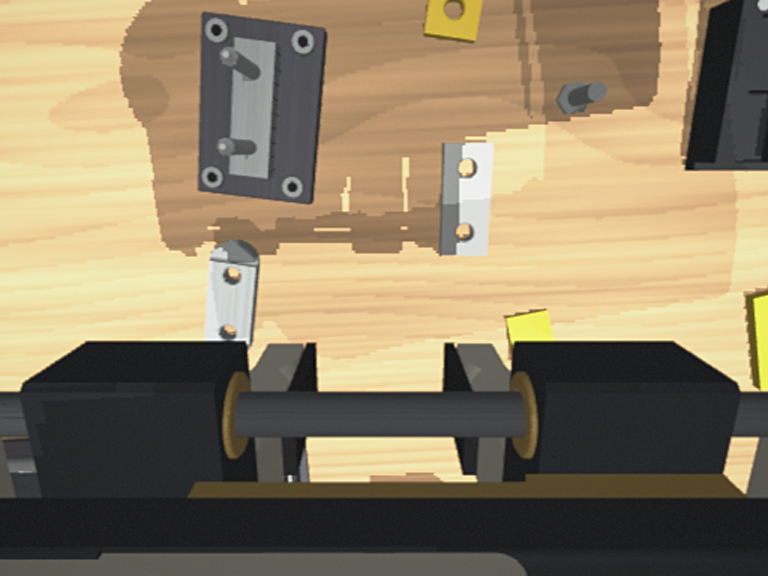

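```bash
python3 - <<'E'
from h import *
p=snap('wrist'); save(p,'w12.png',6,(130,0,225,100)); 
print(pose()[:3,3])
E
```

```text
[ 0.61746566 -0.11795381  0.18101987]
```

View pics/w12.png

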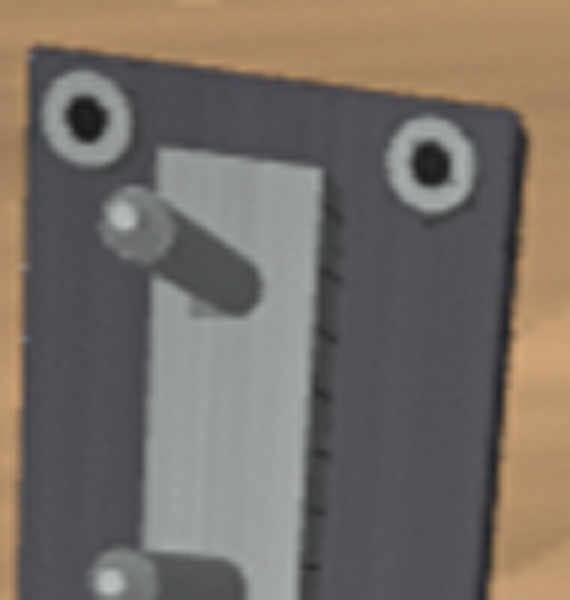

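```bash
python3 - <<'E'
from h import *
p=snap('wrist')
a=lambda u,v:(130+u/6-.5,v/6-.5)
A=w(p,a(124,215),.08);B=w(p,a(110,581),.08)
print(A,B,(A+B)/2,np.degrees(np.arctan2(*(B-A)[1::-1])),np.linalg.norm(A-B))
# nose corners at z=.03
for q in [(158,148),(323,168)]: print(w(p,a(*q),.03))
A=w(p,a(237,288),.03);print('base',A)
# foot top holes z=.014
for q in [(87,120),(430,165)]: print(w(p,a(*q),.014))
E
```

```text
[ 0.49787985 -0.18236995  0.08      ] [ 0.53718744 -0.18936181  0.08      ] [ 0.51753364 -0.18586588  0.08      ] -10.086024228141271 0.039924596175205836
[ 0.48050281 -0.1905635   0.03      ]
[ 0.48403637 -0.16858942  0.03      ]
base [ 0.49838687 -0.18199446  0.03      ]
[ 0.47298805 -0.20428422  0.014     ]
[ 0.48115052 -0.15623123  0.014     ]
```

```bash
python3 -m handwheel '[[[0.0224,0.0268,0,0,0.5],[0.0224,0.0268,0,0,0.5],[0,0,0.025,0,0.5],[0,0,0.025,0,0.5],[0,0,0.025,0,0.5],[0,0,0.025,0,0.5],[0,0,0.025,0,0.5],[0,0,0,0,0.5],[0,0,0,0,0.5]]]'
```

```text
clock: 16.68
tool_pos: [0.575, -0.0626, 0.0553]
orientation: [-180.0, -0.1, 177.2]
force: [1.2, 0.6, 1.5]
opening: 0.0436
```

```bash
python3 -m handwheel '[[[0,0,0.02,0,0.5],[0,0,0.016,0,0.5],[0,0,0,0,0.5],[0,0,0,0,0.5],[0,0,0,0,1],[0,0,0,0,1],[0,0,0,0,1],[0,0,0,0,1],[0,0,0,0,1]]]'
```

```text
clock: 17.43
tool_pos: [0.5767, -0.0623, 0.021]
orientation: [180.0, 0.1, 177.2]
force: [-1.8, 1.1, 7.4]
opening: 0.029
```

```bash
python3 -m handwheel '[[[0,0,-0.005,0,1],[0,0,-0.02,0,1],[0,0,-0.03,0,1],[0,0,-0.03,0,1],[0,0,-0.03,0,1],[0,0,0,0.066,1],[0,0,0,0.066,1],[0,0,0,0,1],[0,0,0,0,1],[0,0,0,0,1]]]';python3 - <<'E'
from h import *
for i in range(5):
    print(np.round(pose()[:3,3],4),end=' '); vision.snapshot('side') 
o=telemetry.get_obs();print(o['orientation'],o['force'])
p=snap('wrist'); save(p,'w13.png',1.5); 
E
```

```text
clock: 18.27
tool_pos: [0.5754, -0.0625, 0.1343]
orientation: [-180.0, -0.0, 169.7]
force: [-0.2, -0.2, -0.7]
opening: 0.0292
[ 0.5754 -0.0625  0.1343] [ 0.5755 -0.0625  0.1342] [ 0.5755 -0.0625  0.1342] [ 0.5756 -0.0625  0.1342] [ 0.5756 -0.0625  0.1342] [-1.79984951e+02 -3.23888133e-02  1.69653783e+02] [-0.42555727  0.66690406 -0.77779477]
```

View pics/w13.png

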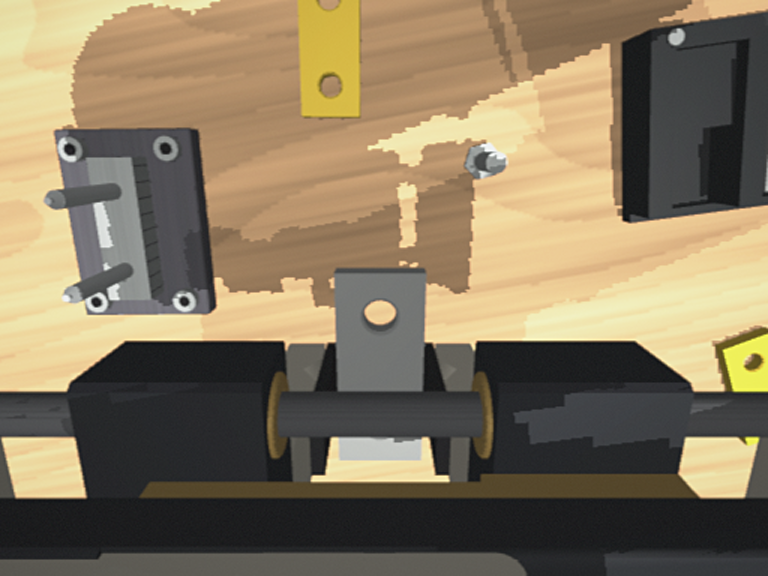

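```bash
cat >> h.py <<'E'
def tool(p,uv,zt):
    "pixel -> tool frame point at tool z = zt"
    d=np.linalg.inv(p['mtx'])@np.array([uv[0],uv[1],1.]); C=p['tool_from_camera']; d=C[:3,:3]@d
    return C[:3,3]+d*(zt-C[2,3])/d[2]
def ellipse(p,roi,lo,hi,inv=False):
    pass
def delta(x,y,z,yaw=None):
    T=pose(); d=T[:3,:3].T@(np.array([x,y,z])-T[:3,3]); o=telemetry.get_obs()
    t=None
    if yaw is not None: t=-np.radians((yaw-o['orientation'][2]+180)%360-180)
    print('tool shift',np.round(d,4),'turn',t)
E
python3 - <<'E'
from h import *
p=snap('wrist')
for q in [(380,312),(336,272),(424,272)]: print(np.round(tool(p,(q[0]/1.5-.33,q[1]/1.5-.33),.0115),4))
delta(.5175,-.1859,.1342,169.9)
E
```

```text
[ 0.0232 -0.0008  0.0115]
[ 0.0367 -0.0149  0.0115]
[0.0367 0.0133 0.0115]
tool shift [ 0.0351 -0.1319  0.0002] turn -0.004556410662119469
```

```bash
python3 - <<'E'
from h import *
p=snap('wrist'); save(p,'w14.png',8,(215,172,292,232))
g=cv2.cvtColor(p['color'],cv2.COLOR_RGB2HSV)
m=((g[:,:,1]>60)).astype(np.uint8); k=np.zeros_like(m);k[195:225,235:272]=1
cs,_=cv2.findContours(m*k,cv2.RETR_EXTERNAL,cv2.CHAIN_APPROX_NONE)
for c in cs:
    if len(c)>15:
        e=cv2.fitEllipse(c);print(e)
        for zt in (.0075,.0115): print(tool(p,e[0],zt))
E
```

```text
((252.96070861816406, 208.00779724121094), (16.044343948364258, 20.431480407714844), 92.75692749023438)
[ 0.02439722 -0.00080844  0.0075    ]
[ 0.02305918 -0.00080622  0.0115    ]
```

View pics/w14.png

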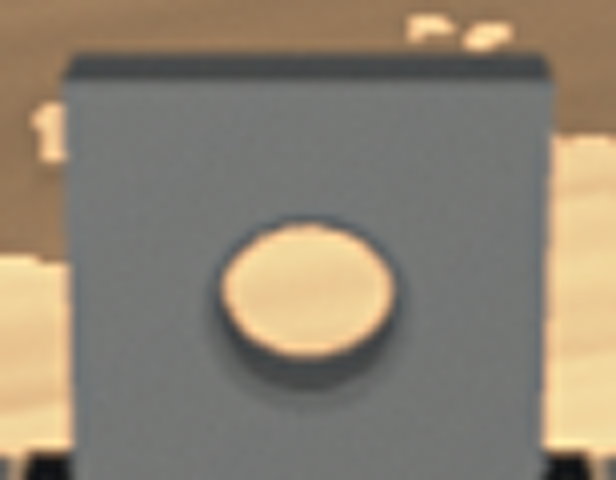

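```bash
python3 - <<'E'
from h import *
p=snap('wrist'); save(p,'w15.png',8,(20,110,110,210))
for zt in (.0115,.015):
  print(tool(p,(252.6,209.6),zt),tool(p,(252.6,181.5),zt))
E
```

```text
[ 0.02223413 -0.00098402  0.0115    ] [ 0.03646434 -0.00097499  0.0115    ]
[ 0.02104441 -0.00098615  0.015     ] [ 0.03560123 -0.00097692  0.015     ]
```

View pics/w15.png

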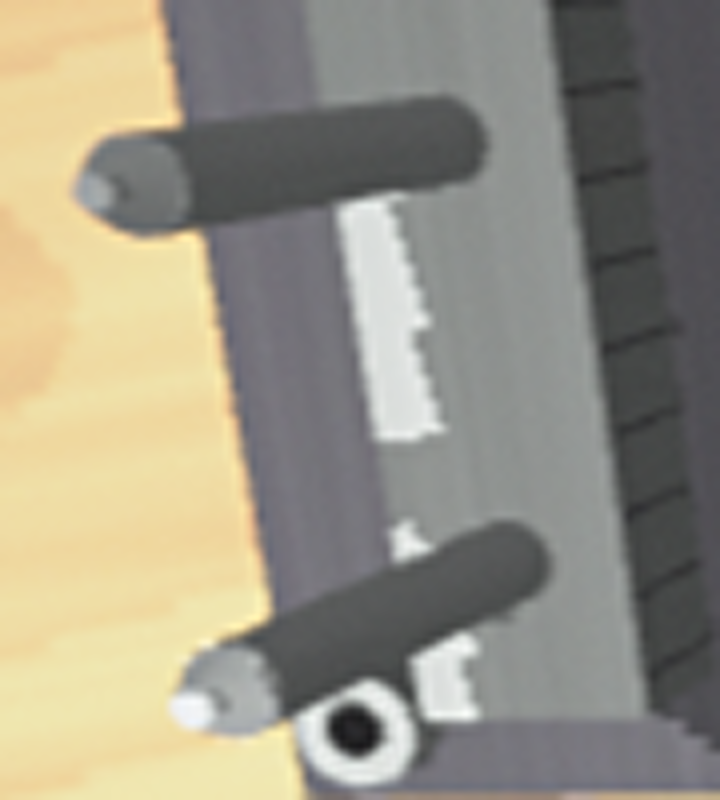

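```bash
python3 - <<'E'
from h import *
p=snap('wrist')
a=lambda u,v:(20+u/8-.5,110+v/8-.5)
A=w(p,a(95,190),.08);B=w(p,a(193,707),.08)
print(A,B,(A+B)/2,np.degrees(np.arctan2(*(B-A)[1::-1])),np.linalg.norm(A-B))
E
```

```text
[ 0.49768456 -0.18199273  0.08      ] [ 0.53693289 -0.18888921  0.08      ] [ 0.51730872 -0.18544097  0.08      ] -9.965944682795714 0.03984962374964653
```

```bash
python3 - <<'E'
from h import *
delta(.5178,-.185,.132,170)
E
python3 -m handwheel '[[[0.007,-0.026,0,0,1],[0.007,-0.026,0,0,1],[0.007,-0.026,0,0,1],[0.007,-0.026,0,0,1],[0.007,-0.026,0,-0.005,1],[0,0,0,0,1],[0,0,0,0,1],[0,0,0,0,1]]]'
python3 - <<'E'
from h import *
delta(.5178,-.185,.132,170)
p=snap('wrist'); save(p,'w16.png',1.5)
E
```

```text
tool shift [ 0.035  -0.131   0.0025] turn -0.0065711890500642555
clock: 19.43
tool_pos: [0.5181, -0.1841, 0.1347]
orientation: [180.0, 0.0, 169.9]
force: [0.1, 0.0, -1.2]
opening: 0.0292
tool shift [ 0.0002 -0.0009  0.0027] turn -0.002245400274760162
```

View pics/w16.png

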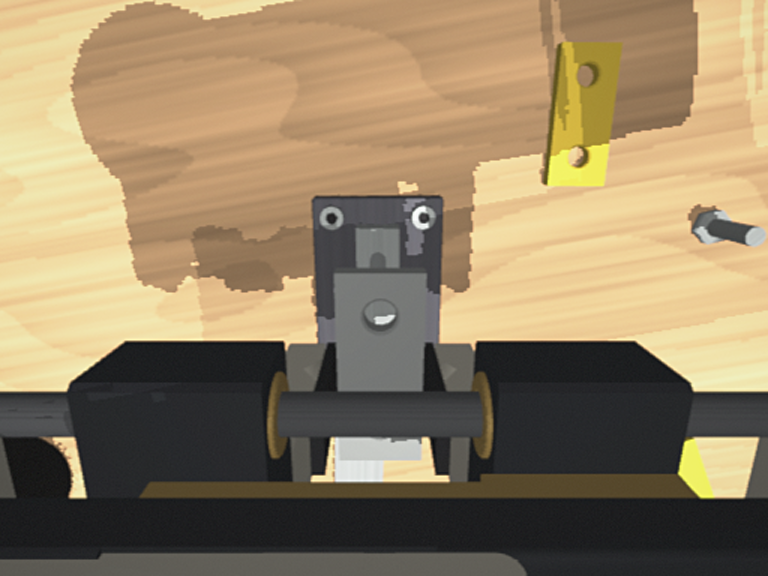

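```bash
python3 -m handwheel '[[[0,-0.001,0.012,0,1],[0,0,0.012,0,1],[0,0,0,0,1],[0,0,0,0,1],[0,0,0,0,1]]]'
python3 - <<'E'
from h import *
delta(.5178,-.185,.132,170)
p=snap('wrist'); save(p,'w17.png',8,(215,172,292,232))
E
```

```text
clock: 19.9
tool_pos: [0.5184, -0.1846, 0.111]
orientation: [-180.0, 0.0, 170.0]
force: [0.2, -0.4, -1.2]
opening: 0.0291
tool shift [ 0.0005 -0.0005 -0.021 ] turn -0.0005904511614872801
```

View pics/w17.png

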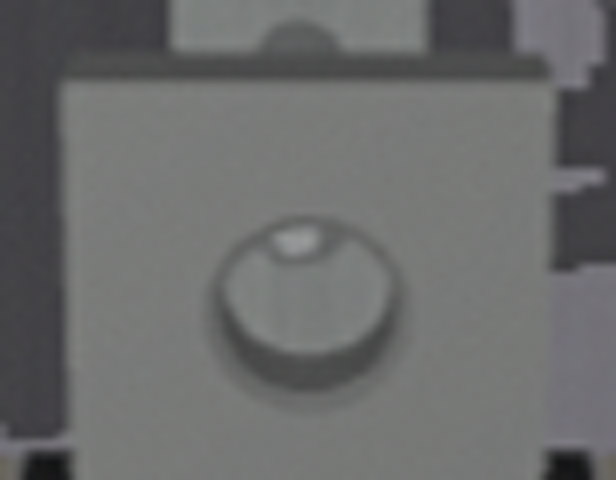

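```bash
python3 - <<'E'
from h import *
p=snap('wrist')
print(tool(p,(215+297/8-.5,172+240/8-.5),.031), tool(p,(215+305/8-.5,172+305/8-.5),.015),tool(p,(215+307/8-.5,172+288/8-.5),.023))
E
```

```text
[ 0.02031734 -0.00152643  0.031     ] [ 0.02103535 -0.00096992  0.015     ] [ 0.01949889 -0.00084139  0.023     ]
```

```bash
python3 -m handwheel '[[[0,-0.0006,0,0,1],[0,0,0.004,0,1],[0,0,0.004,0,1],[0,0,0.004,0,1],[0,0,0.003,0,1],[0,0,0,0,1]]]'; python3 - <<'E'
from h import *
p=snap('wrist'); save(p,'w18.png',8,(215,172,292,232))
E
```

```text
clock: 20.5
tool_pos: [0.5171, -0.1856, 0.0946]
orientation: [-180.0, -0.1, 169.9]
force: [0.2, 0.8, -0.9]
opening: 0.0289
```

View pics/w18.png

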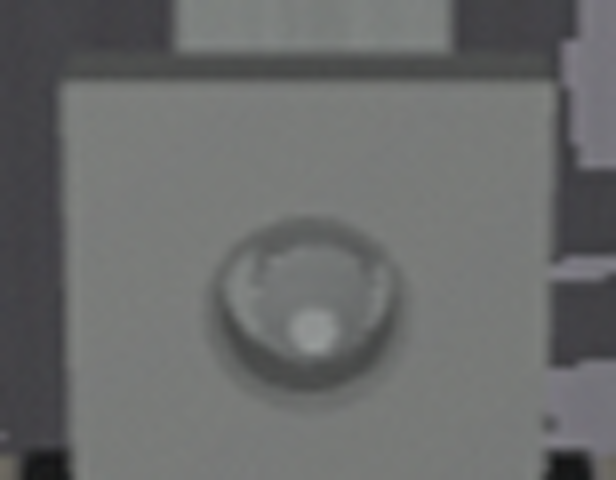

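```bash
python3 - <<'E'
from h import *
o=telemetry.get_obs(); print(o['tool_pos'],o['force'],o['moment'])
p=snap('wrist')
print(tool(p,(215+313/8-.5,172+330/8-.5),.0146), tool(p,(215+305/8-.5,172+305/8-.5),.015))
E
python3 -m handwheel '[[[0,0,0,0,1],[0,0,0,0,1]]]'; python3 - <<'E'
from h import *
o=telemetry.get_obs(); print(o['tool_pos'],o['force'],o['moment'])
p=snap('wrist'); save(p,'w19.png',8,(215,172,292,232))
E
```

```text
[ 0.51731373 -0.18560081  0.09497006] [ 0.02863811 -1.25186759 -0.92424844] [-0.05191498 -0.02021693  0.02530025]
[ 0.01951128 -0.00046785  0.0146    ] [ 0.02103475 -0.00097041  0.015     ]
clock: 20.77
tool_pos: [0.5178, -0.1856, 0.0957]
orientation: [180.0, 0.0, 169.9]
force: [1.0, -1.0, -0.7]
opening: 0.0294
[ 0.51779052 -0.18563103  0.09570832] [ 1.01704979 -1.04926914 -0.74131227] [-0.05052652 -0.01218893  0.049057  ]
```

View pics/w19.png

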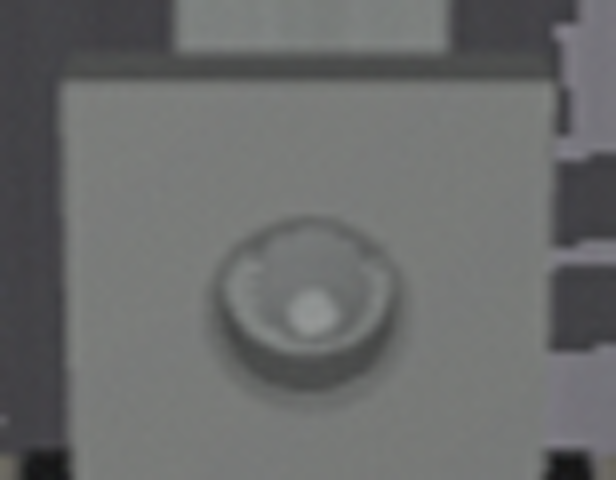

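```bash
python3 -m handwheel '[[[0,0.0004,0.003,0,1],[0,0,0.006,0,1],[0,0,0.007,0,1],[0,0,0.007,0,1],[0,0,0.007,0,1],[0,0,0,0,1]]]'; python3 -m handwheel '[[[0,0,0.004,0,1],[0,0,0.004,0,1],[0,0,0,0,1]]]'
```

```text
clock: 21.32
tool_pos: [0.5171, -0.1851, 0.0637]
orientation: [-180.0, -0.1, 169.9]
force: [1.0, -0.8, -1.1]
opening: 0.0293
clock: 21.57
tool_pos: [0.5172, -0.1851, 0.0567]
orientation: [-180.0, -0.1, 169.9]
force: [-0.4, 0.6, -1.7]
opening: 0.0292
```

```bash
python3 -m handwheel '[[[0,0,0.003,0,1],[0,0,0.002,0,1],[0,0,0,0,1]]]'; python3 -m handwheel '[[[0,0,0.001,0,1],[0,0,0.001,0,1],[0,0,0,0,1]]]'
```

```text
clock: 21.82
tool_pos: [0.5175, -0.1852, 0.0522]
orientation: [-180.0, -0.0, 169.9]
force: [-0.1, 0.6, -1.0]
opening: 0.029
clock: 22.07
tool_pos: [0.5178, -0.1852, 0.051]
orientation: [-180.0, 0.0, 169.9]
force: [-1.8, 0.5, 2.3]
opening: 0.0291
```

```bash
python3 -m handwheel '[[[0,0,0.001,0,1],[0,0,0,0,0.5],[0,0,0,0,0.5],[0,0,0,0,0.5],[0,0,0,0,0.5],[0,0,-0.01,0,0.5],[0,0,-0.025,0,0.5],[0,0,-0.03,0,0.5],[0,0,-0.03,0,0.5],[-0.03,0,-0.03,0,0.5],[-0.03,0,-0.01,0,0.5],[-0.03,0,0,0,0.5],[0,0,0,0,0.5]]]'; python3 - <<'E'
from h import *
p=snap('wrist'); save(p,'w20.png',1.5)
E
```

```text
clock: 23.15
tool_pos: [0.6105, -0.2017, 0.1855]
orientation: [-180.0, 0.2, 169.9]
force: [0.6, -0.5, -1.1]
opening: 0.0437
```

View pics/w20.png

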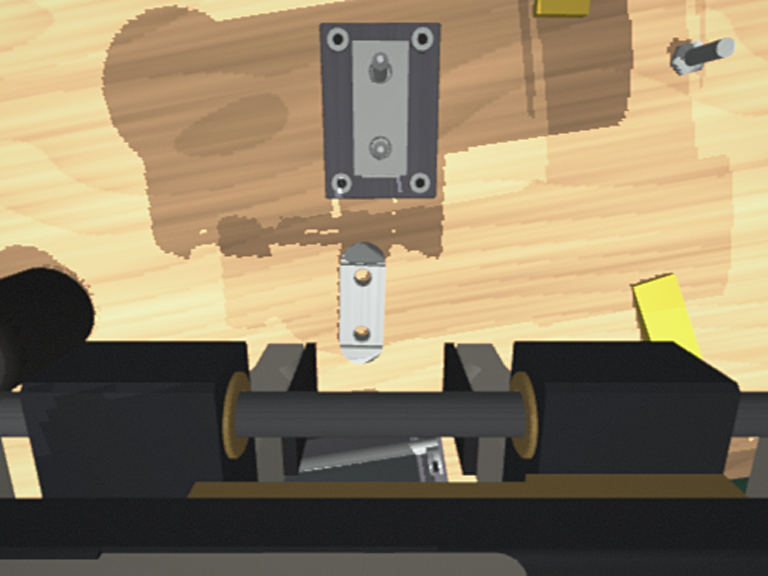

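```bash
python3 -m handwheel '[[[0.0097,0.028,0,0,1],[0.0097,0.028,0,0,1],[0.0097,0.028,0,0,1],[0.0097,0.028,0,0,1],[0.0097,0.028,0,0,1],[0.0097,0.028,0,0,1],[0.0097,0.028,0,0,1],[0.0097,0.028,0,0,1],[0.0097,0.028,0,0,1],[0.0097,0.028,0,0,1],[0.0097,0.028,0,0,1],[0.0097,0.028,0,0,1]]]'; python3 -m handwheel '[[[0,0,0,-0.113,1],[0,0,0,-0.113,1],[0,0,0,-0.113,1],[0,0,0,-0.113,1],[0,0,0,-0.113,1],[0,0,0,-0.113,1],[0,0,0,-0.113,1],[0,0,0,-0.113,1],[0,0,0,-0.113,1],[0,0,0,-0.113,1],[0,0,0,-0.113,1],[0,0,0,-0.113,1],[0,0,0,-0.113,1],[0,0,0,-0.113,1],[0,0,0,-0.113,1],[0,0,0,0,1],[0,0,0,0,1]]]'; python3 - <<'E'
from h import *
delta(.5545,.1491,.055,-92.75)
E
```

```text
clock: 24.2
tool_pos: [0.5489, 0.1513, 0.1844]
orientation: [-180.0, -0.0, 169.9]
force: [0.7, 1.4, 0.3]
opening: 0.0003
clock: 25.62
tool_pos: [0.5496, 0.15, 0.1843]
orientation: [180.0, -0.0, -93.2]
force: [0.1, -0.0, 0.3]
opening: 0.0001
tool shift [ 0.0007 -0.0049  0.1293] turn -0.007519323188582937
```

```bash
python3 -m handwheel '[[[0.0007,-0.005,0,-0.007,1],[0,0,0.026,0,1],[0,0,0.026,0,1],[0,0,0.026,0,1],[0,0,0.026,0,1],[0,0,0.024,0,1],[0,0,0,0,1],[0,0,0,0,1]]]'; python3 -m handwheel '[[[0,0,0.004,0,1],[0,0,0.004,0,1],[0,0,0.004,0,1],[0,0,0.004,0,1],[0,0,0.003,0,1],[0,0,0,0,1]]]'; python3 -m handwheel '[[[0,0,0.002,0,1],[0,0,0,0,1]]]'
```

```text
clock: 26.28
tool_pos: [0.5546, 0.1488, 0.0553]
orientation: [179.9, -0.1, -92.7]
force: [0.5, 0.7, 0.4]
opening: 0.0004
clock: 26.78
tool_pos: [0.5548, 0.1492, 0.0366]
orientation: [180.0, -0.0, -92.6]
force: [-0.2, 0.7, -0.1]
opening: 0.0003
clock: 26.95
tool_pos: [0.5554, 0.1495, 0.0354]
orientation: [-180.0, 0.0, -92.6]
force: [-0.4, 0.1, 4.5]
opening: 0.0004
```

```bash
python3 -m handwheel '[[[0,0,0.001,0,1],[0,0,0.001,0,1],[0,0,0,0,1]]]'; python3 -m handwheel '[[[0,0,-0.01,0,1],[0,0,-0.02,0,1],[0,0,-0.03,0,1],[0,0,-0.03,0,0.4],[0,0,-0.03,0.112,0.4],[0,0,0,0.112,0.4],[0,0,0,0.112,0.4],[0,0,0,0.112,0.4],[0,0,0,0.112,0.4],[0,0,0,0.112,0.4],[0,0,0,0.112,0.4],[0,0,0,0.112,0.4],[0,0,0,0.112,0.4],[0,0,0,0.112,0.4],[0,0,0,0.112,0.4],[0,0,0,0.112,0.4],[0,0,0,0.112,0.4],[0,0,0,0.116,0.4],[0,0,0,0,0.4],[0,0,0,0,0.4]]]'; python3 - <<'E'
from h import *
delta(.5025,.1516,.048,177.25)
p=snap('wrist'); save(p,'w21.png',1.5)
c=np.array([.5215,.1507]);u=np.array([.9988,-.048]);s=0
for td in (20,28):
    t=np.radians(td)
    for a in (-.02,.02,.035):
        d=a+s-.001
        x=.001+d*np.cos(t)+.008*np.sin(t); z=.021-d*np.sin(t)+.008*np.cos(t)
        X=np.append(c+u*x,z); print(s,td,a,np.round(X,4),np.round(px(p,X)*1.5))
E
```

```text
clock: 27.2
tool_pos: [0.5561, 0.1497, 0.0346]
orientation: [-179.9, 0.0, -92.5]
force: [-1.2, -1.1, 12.0]
opening: 0.0002
clock: 28.87
tool_pos: [0.555, 0.1494, 0.1534]
orientation: [180.0, 0.0, 177.6]
force: [0.3, -0.0, -0.1]
opening: 0.0525
tool shift [ 0.0526 -0.      0.1053] turn 0.005377616894386934
0 20 -0.02 [0.5055 0.1515 0.0357] [381. 199.]
0 20 0.02 [0.5431 0.1497 0.022 ] [380. 264.]
0 20 0.035 [0.5571 0.149  0.0169] [380. 285.]
0 28 -0.02 [0.5077 0.1514 0.0379] [381. 204.]
0 28 0.02 [0.543  0.1497 0.0191] [380. 263.]
0 28 0.035 [0.5562 0.149  0.0121] [380. 282.]
```

View pics/w21.png

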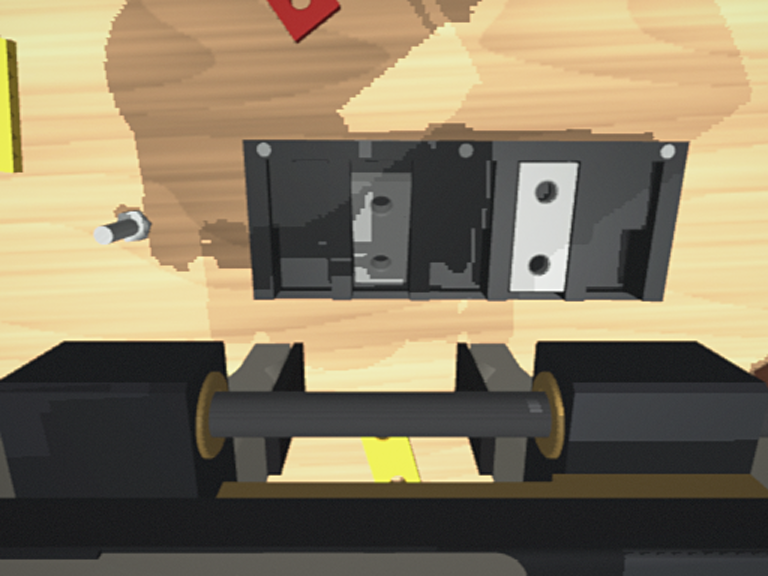

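Tab in nest 4 is tipped (holes at (380,204), (380,263), matching 28°). Grip it as before.

```bash
python3 -m handwheel '[[[0.026,0,0,0.005,0.4],[0.0265,0,0,0,0.4],[0,0,0.025,0,0.4],[0,0,0.025,0,0.4],[0,0,0.025,0,0.4],[0,0,0.022,0,0.4],[0,0,0.0075,0,0.4],[0,0,0,0,0.4],[0,0,0,0,0.4]]]'; python3 -m handwheel '[[[0,0,0,0,1],[0,0,0,0,1],[0,0,0,0,1],[0,0,0,0,1],[0,0,0,0,1],[0,0,0,0,1],[0,0,-0.005,0,1],[0,0,-0.01,0,1],[0,0,-0.02,0,1],[0,0,-0.02,0,1],[0,0,-0.02,0,1],[0,0,0,0,1]]]'; python3 - <<'E'
from h import *
delta(.552,-.061,.05,177.2)
p=snap('wrist'); save(p,'w22.png',1.5)
E
```

```text
clock: 29.67
tool_pos: [0.5028, 0.152, 0.0487]
orientation: [-180.0, -0.0, 177.2]
force: [0.2, 0.4, 0.5]
opening: 0.0525
clock: 30.67
tool_pos: [0.5047, 0.1531, 0.1282]
orientation: [179.8, 0.3, 177.1]
force: [1.1, 0.7, -0.7]
opening: 0.0295
tool shift [-0.0576 -0.2117  0.0778] turn -0.0013933946921490456
```

View pics/w22.png

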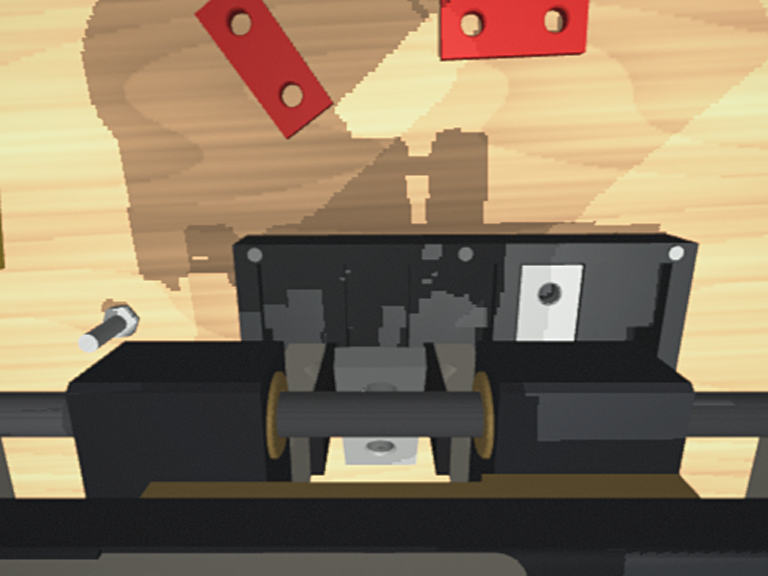

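```bash
python3 -m handwheel '[[[-0.0072,-0.0265,0,0,1],[-0.0072,-0.0265,0,0,1],[-0.0072,-0.0265,0,0,1],[-0.0072,-0.0265,0,0,1],[-0.0072,-0.0265,0,0,1],[-0.0072,-0.0265,0,0,1],[-0.0072,-0.0265,0,0,1],[-0.0072,-0.0265,0,0,1],[0,0,0.025,0,1],[0,0,0.025,0,1],[0,0,0.025,0,1],[0,0,0,0,1],[0,0,0,0,1]]]'
```

```text
clock: 31.8
tool_pos: [0.5483, -0.0631, 0.0476]
orientation: [-179.9, -0.2, 177.1]
force: [0.7, 0.6, -0.9]
opening: 0.0294
```

```bash
python3 -m handwheel '[[[0,0,0.004,0,1],[0,0,0.004,0,1],[0,0,0.004,0,1],[0,0,0.004,0,1],[0,0,0,0,1]]]'; python3 -m handwheel '[[[0,0,0.003,0,1],[0,0,0.003,0,1],[0,0,0.003,0,1],[0,0,0.002,0,1],[0,0,0,0,1]]]'
```

```text
clock: 32.22
tool_pos: [0.5493, -0.0626, 0.0331]
orientation: [180.0, 0.0, 177.1]
force: [-2.5, -0.2, 3.9]
opening: 0.0299
clock: 32.63
tool_pos: [0.5493, -0.0627, 0.0215]
orientation: [180.0, 0.0, 177.1]
force: [-2.5, 0.9, 3.9]
opening: 0.0294
```

Release, rise, then go to the viewing position (TCP about (0.62, -0.11, 0.18)).

```bash
python3 -m handwheel '[[[0,0,0.001,0,1],[0,0,0,0,0.5],[0,0,0,0,0.5],[0,0,0,0,0.5],[0,0,-0.02,0,0.5],[0,0,-0.03,0,0.5],[0,0,-0.035,0,0.5],[0,0,-0.035,0,0.5],[-0.018,-0.012,-0.035,0,0.5],[-0.018,-0.012,0,0,0.5],[-0.018,-0.012,0,0,0.5],[-0.018,-0.012,0,0,0.5],[0,0,0,0,0.5],[0,0,0,0,0.5],[0,0,0,0,0.5]]]'; python3 - <<'E'
from h import *
p=snap('wrist'); save(p,'w23.png',1.5)
for r in rects(p,(270,20,500,230),.008,110): print(np.round(r,4)); 
for r in rects(p,(10,20,270,230),.038,110): print(np.round(r,4)); 
E
```

```text
clock: 33.88
tool_pos: [0.6183, -0.1143, 0.175]
orientation: [180.0, -0.1, 177.0]
force: [-0.0, 0.5, 0.6]
opening: 0.0439
[ 5.72900e-01 -6.46000e-02 -2.97610e+00  6.85810e+01  3.04264e+01]
[  0.6208  -0.2081 -13.3175  64.5354  28.8106]
[  0.5208  -0.1904 -10.1402  79.4781  38.14  ]
```

View pics/w23.png

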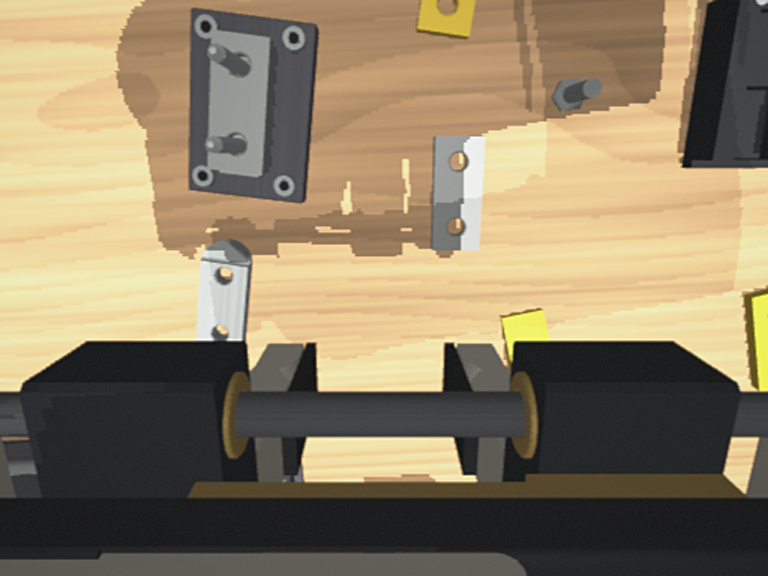

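```bash
python3 - <<'E'
from h import *
p=snap('wrist'); g=cv2.cvtColor(p['color'],cv2.COLOR_RGB2HSV)
save(p,'w24.png',7,(275,80,335,175))
delta(.5729,-.0646,.055,177.05)
E
```

```text
tool shift [0.0477 0.0471 0.1205] turn 0.0005939370906753421
```

View pics/w24.png

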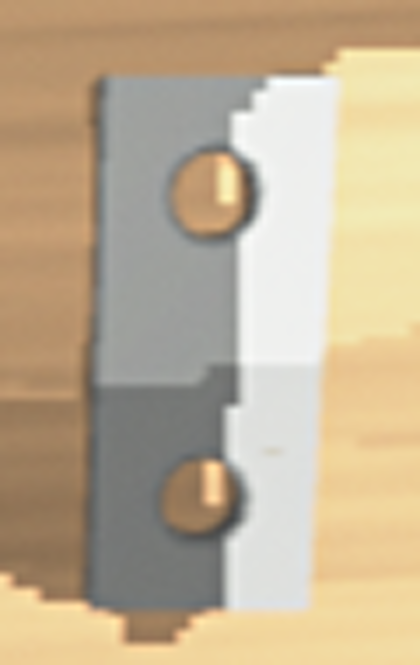

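```bash
python3 - <<'E'
from h import *
p=snap('wrist')
a=lambda u,v:(275+u/7-.5,80+v/7-.5)
A=w(p,a(214,194),.008);B=w(p,a(204,496),.008);print((A+B)/2,np.linalg.norm(A-B))
A=w(p,a(222,76),.008);B=w(p,a(198,608),.008);print((A+B)/2,np.linalg.norm(A-B))
E
python3 -m handwheel '[[[0.0239,0.0236,0,0,0.5],[0.0239,0.0236,0,0,0.5],[0,0,0.025,0,0.5],[0,0,0.025,0,0.5],[0,0,0.025,0,0.5],[0,0,0.025,0,0.5],[0,0,0.02,0,0.5],[0,0,0,0,0.5],[0,0,0,0,0.5]]]'
```

```text
[ 0.57246294 -0.06447386  0.008     ] 0.03949849301590789
[ 0.57280975 -0.06438191  0.008     ] 0.06957433805883424
clock: 34.78
tool_pos: [0.5727, -0.0646, 0.0552]
orientation: [-180.0, -0.1, 177.1]
force: [0.5, -0.0, 0.5]
opening: 0.0436
```

```bash
python3 -m handwheel '[[[0,0,0.02,0,0.5],[0,0,0.0155,0,0.5],[0,0,0,0,0.5],[0,0,0,0,0.5],[0,0,0,0,1],[0,0,0,0,1],[0,0,0,0,1],[0,0,0,0,1],[0,0,0,0,1]]]'; python3 -m handwheel '[[[0,0,-0.005,0,1],[0,0,-0.02,0,1],[0,0,-0.03,0,1],[0,0,-0.03,0,1],[0,0,-0.03,0,1],[0,0,0,0.062,1],[0,0,0,0.062,1],[0,0,0,0,1],[0,0,0,0,1],[0,0,0,0,1]]]';python3 - <<'E'
from h import *
delta(.5178,-.1853,.111,169.9)
p=snap('wrist'); save(p,'w25.png',8,(215,172,292,232))
E
```

```text
clock: 35.53
tool_pos: [0.5743, -0.0646, 0.0214]
orientation: [180.0, 0.1, 177.1]
force: [-1.6, 1.6, 8.0]
opening: 0.0292
clock: 36.37
tool_pos: [0.5731, -0.0649, 0.1348]
orientation: [-180.0, -0.0, 170.1]
force: [0.3, -0.3, -1.3]
opening: 0.0288
tool shift [ 0.0337 -0.1282  0.0238] turn 0.002982759011395259
```

View pics/w25.png

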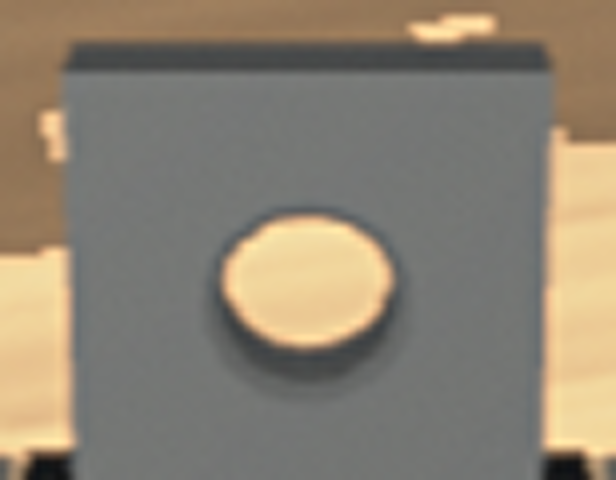

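```bash
python3 -m handwheel '[[[0.0066,-0.0257,0,0,1],[0.0066,-0.0257,0,0,1],[0.0066,-0.0257,0,0,1],[0.0066,-0.0257,0,0,1],[0.0068,-0.0257,0,0.003,1],[0,0,0,0,1],[0,0,0.012,0,1],[0,0,0.012,0,1],[0,0,0,0,1],[0,0,0,0,1],[0,0,0,0,1]]]'
python3 - <<'E'
from h import *
delta(.5182,-.1853,.111,169.9)
p=snap('wrist'); save(p,'w26.png',8,(215,172,292,232))
E
```

```text
clock: 37.33
tool_pos: [0.5187, -0.1855, 0.1113]
orientation: [-180.0, -0.0, 169.8]
force: [-0.2, 0.4, -0.7]
opening: 0.0291
tool shift [0.0005 0.0001 0.0003] turn -0.0010197892241344635
```

View pics/w26.png

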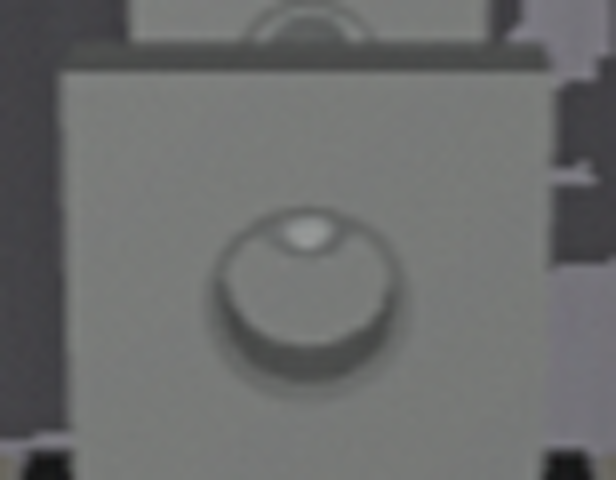

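```bash
python3 -m handwheel '[[[0,0,0.004,0,1],[0,0,0.004,0,1],[0,0,0.004,0,1],[0,0,0.004,0,1],[0,0,0,0,1],[0,0,0,0,1]]]'; python3 - <<'E'
from h import *
p=snap('wrist'); save(p,'w27.png',8,(215,172,292,232))
E
```

```text
clock: 37.88
tool_pos: [0.5181, -0.1855, 0.0946]
orientation: [-180.0, -0.1, 169.8]
force: [0.5, -0.4, -0.7]
opening: 0.0296
```

View pics/w27.png

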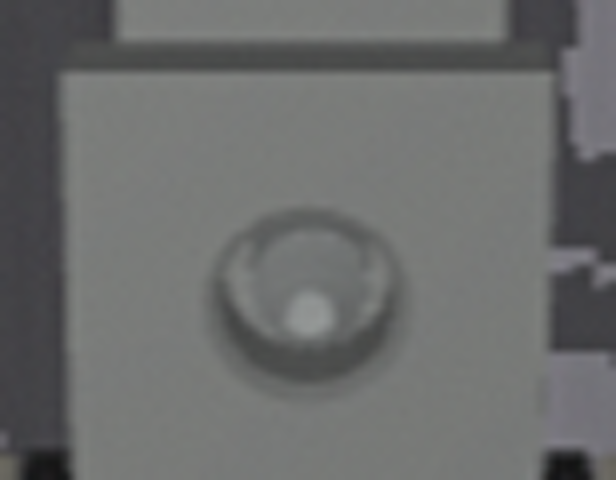

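Dowel tip sits inside the hole at (309,314), centred. Lowering on.

```bash
python3 -m handwheel '[[[0,0,0.005,0,1],[0,0,0.006,0,1],[0,0,0.006,0,1],[0,0,0.006,0,1],[0,0,0.006,0,1],[0,0,0,0,1]]]'; python3 -m handwheel '[[[0,0,0.002,0,1],[0,0,0.002,0,1],[0,0,0.002,0,1],[0,0,0,0,1]]]'
```

```text
clock: 38.43
tool_pos: [0.5176, -0.1855, 0.0644]
orientation: [-180.0, -0.1, 169.8]
force: [-0.9, -0.5, -0.7]
opening: 0.0291
clock: 38.77
tool_pos: [0.5182, -0.1855, 0.0597]
orientation: [180.0, -0.0, 169.8]
force: [0.6, 0.3, -1.4]
opening: 0.0292
```

```bash
python3 -m handwheel '[[[0,0,0.001,0,1],[0,0,0.001,0,1],[0,0,0,0,1]]]'
```

```text
clock: 39.02
tool_pos: [0.5185, -0.1856, 0.0593]
orientation: [-180.0, 0.0, 169.8]
force: [-4.3, 2.9, 10.5]
opening: 0.0292
```

```bash
python3 -m handwheel '[[[0,0,0,0,0.5],[0,0,0,0,0.5],[0,0,0,0,0.5],[0,0,0,0,0.5],[0,0,-0.01,0,0.5],[0,0,-0.025,0,0.5],[0,0,-0.03,0,0.5],[0,0,-0.03,0,0.5],[-0.03,0,-0.03,0,0.5],[-0.03,0,0,0,0.5],[-0.03,0,0,0,0.5],[0,0,0,0,0.5]]]'; python3 - <<'E'
from h import *
p=snap('wrist'); save(p,'w28.png',1.5); save(p,'w28z.png',6,(200,0,310,100))
v=np.array([.5257,.2385])+.033*np.array([.9988,-.048]); print(v); delta(v[0],v[1],.1844,-92.75)
E
```

```text
clock: 40.02
tool_pos: [0.6108, -0.2022, 0.1833]
orientation: [-180.0, 0.2, 169.8]
force: [0.1, -0.4, 0.5]
opening: 0.0439
[0.5586604 0.236916 ]
tool shift [ 0.1266  0.4229 -0.002 ] turn -1.701102405770399
```

View pics/w28z.png

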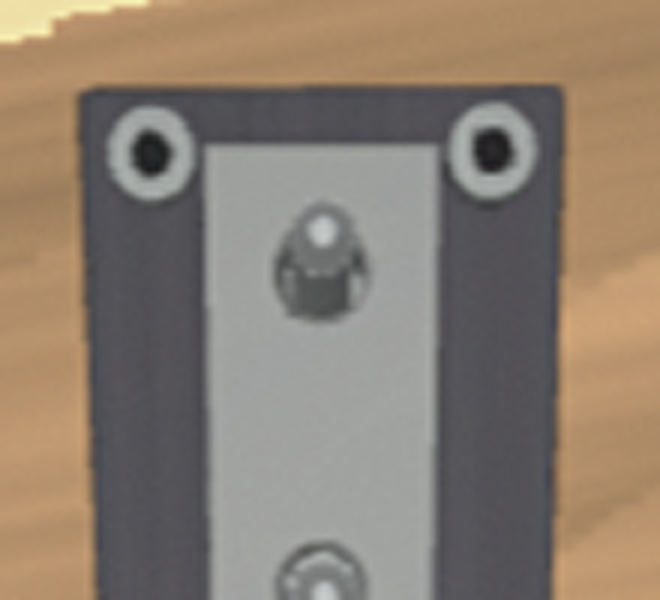

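```bash
python3 -m handwheel '[[[0.0079,0.0264,0,0,1],[0.0079,0.0264,0,0,1],[0.0079,0.0264,0,0,1],[0.0079,0.0264,0,0,1],[0.0079,0.0264,0,0,1],[0.0079,0.0264,0,0,1],[0.0079,0.0264,0,0,1],[0.0079,0.0264,0,0,1],[0.0079,0.0264,0,0,1],[0.0079,0.0264,0,0,1],[0.0079,0.0264,0,0,1],[0.0079,0.0264,0,0,1],[0.0079,0.0264,0,0,1],[0.0079,0.0264,0,0,1],[0.0079,0.0264,0,0,1],[0.0079,0.0264,0,0,1]]]'; python3 -m handwheel '[[[0,0,0,-0.113,1],[0,0,0,-0.113,1],[0,0,0,-0.113,1],[0,0,0,-0.113,1],[0,0,0,-0.113,1],[0,0,0,-0.113,1],[0,0,0,-0.113,1],[0,0,0,-0.113,1],[0,0,0,-0.113,1],[0,0,0,-0.113,1],[0,0,0,-0.113,1],[0,0,0,-0.113,1],[0,0,0,-0.113,1],[0,0,0,-0.113,1],[0,0,0,-0.113,1],[0,0,0,0,1],[0,0,0,0,1]]]'; python3 - <<'E'
from h import *
delta(.5587,.2369,.055,-92.75)
E
```

```text
clock: 41.4
tool_pos: [0.5559, 0.2376, 0.1831]
orientation: [180.0, -0.0, 169.8]
force: [1.1, -0.6, -0.2]
opening: 0.0003
clock: 42.82
tool_pos: [0.5564, 0.2365, 0.1829]
orientation: [180.0, 0.0, -93.3]
force: [0.6, -0.3, -0.2]
opening: 0.0006
tool shift [-0.0006 -0.0022  0.1279] turn -0.009525336676580788
```

```bash
python3 -m handwheel '[[[-0.0006,-0.0022,0,-0.009,1],[0,0,0.026,0,1],[0,0,0.026,0,1],[0,0,0.026,0,1],[0,0,0.026,0,1],[0,0,0.023,0,1],[0,0,0,0,1],[0,0,0,0,1]]]'; python3 -m handwheel '[[[0,0,0.004,0,1],[0,0,0.004,0,1],[0,0,0.004,0,1],[0,0,0.004,0,1],[0,0,0.003,0,1],[0,0,0,0,1]]]'; python3 -m handwheel '[[[0,0,0.002,0,1],[0,0,0.001,0,1],[0,0,0,0,1]]]'
```

```text
clock: 43.48
tool_pos: [0.5586, 0.2367, 0.0548]
orientation: [179.9, -0.1, -92.7]
force: [0.0, -0.7, 1.3]
opening: 0.0004
clock: 43.98
tool_pos: [0.559, 0.2372, 0.0361]
orientation: [180.0, -0.0, -92.6]
force: [0.4, -0.1, -0.2]
opening: 0.0008
clock: 44.23
tool_pos: [0.5599, 0.2375, 0.0349]
orientation: [-179.9, 0.0, -92.5]
force: [-1.3, -1.4, 10.6]
opening: 0.0008
```

```bash
python3 -m handwheel '[[[0,0,-0.01,0,1],[0,0,-0.02,0,1],[0,0,-0.03,0,1],[0,0,-0.03,0,0.4],[0,0,-0.03,0.112,0.4],[0,0,0,0.112,0.4],[0,0,0,0.112,0.4],[0,0,0,0.112,0.4],[0,0,0,0.112,0.4],[0,0,0,0.112,0.4],[0,0,0,0.112,0.4],[0,0,0,0.112,0.4],[0,0,0,0.112,0.4],[0,0,0,0.112,0.4],[0,0,0,0.112,0.4],[0,0,0,0.112,0.4],[0,0,0,0.112,0.4],[0,0,0,0.12,0.4],[0,0,0,0,0.4],[0,0,0,0,0.4]]]'; python3 - <<'E'
from h import *
v=np.array([.5257,.2385])-.019*np.array([.9988,-.048]); delta(v[0],v[1],.048,177.25)
p=snap('wrist'); save(p,'w31.png',1.5)
c=np.array([.5257,.2385]);u=np.array([.9988,-.048]);s=0
for td in (28,):
    t=np.radians(td)
    for a in (-.02,.02,.035):
        d=a+s-.001
        x=.001+d*np.cos(t)+.008*np.sin(t); z=.021-d*np.sin(t)+.008*np.cos(t)
        X=np.append(c+u*x,z); print(s,td,a,np.round(X,4),np.round(px(p,X)*1.5))
E
```

```text
clock: 45.9
tool_pos: [0.559, 0.2372, 0.1539]
orientation: [180.0, 0.0, 177.3]
force: [0.5, -0.6, -0.5]
opening: 0.0526
tool shift [ 0.0524 -0.0002  0.1059] turn 0.0014358878864151189
0 28 -0.02 [0.5119 0.2392 0.0379] [380. 204.]
0 28 0.02 [0.5472 0.2375 0.0191] [380. 263.]
0 28 0.035 [0.5604 0.2368 0.0121] [380. 282.]
```

View pics/w31.png

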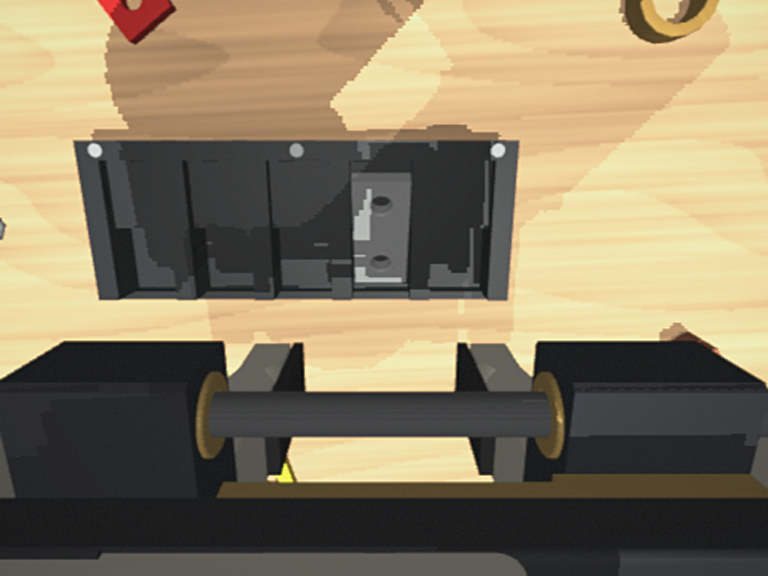

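Tipped, and the only tab left in the tray. Grip.

```bash
python3 -m handwheel '[[[0.026,0,0,0.001,0.4],[0.0265,0,0,0,0.4],[0,0,0.025,0,0.4],[0,0,0.025,0,0.4],[0,0,0.025,0,0.4],[0,0,0.022,0,0.4],[0,0,0.008,0,0.4],[0,0,0,0,0.4],[0,0,0,0,0.4]]]'; python3 -m handwheel '[[[0,0,0,0,1],[0,0,0,0,1],[0,0,0,0,1],[0,0,0,0,1],[0,0,0,0,1],[0,0,0,0,1],[0,0,-0.005,0,1],[0,0,-0.01,0,1],[0,0,-0.02,0,1],[0,0,-0.02,0,1],[0,0,-0.02,0,1],[0,0,0,0,1]]]'; python3 - <<'E'
from h import *
delta(.551,-.061,.05,177.2)
p=snap('wrist'); save(p,'w32.png',1.5)
E
```

```text
clock: 46.7
tool_pos: [0.5068, 0.2399, 0.0486]
orientation: [-180.0, -0.0, 177.2]
force: [-0.3, -0.1, -0.4]
opening: 0.0526
clock: 47.7
tool_pos: [0.5085, 0.2412, 0.1283]
orientation: [179.8, 0.3, 177.1]
force: [0.8, 1.1, -0.0]
opening: 0.0297
tool shift [-0.0572 -0.3     0.0774] turn -0.001458681390215666
```

View pics/w32.png

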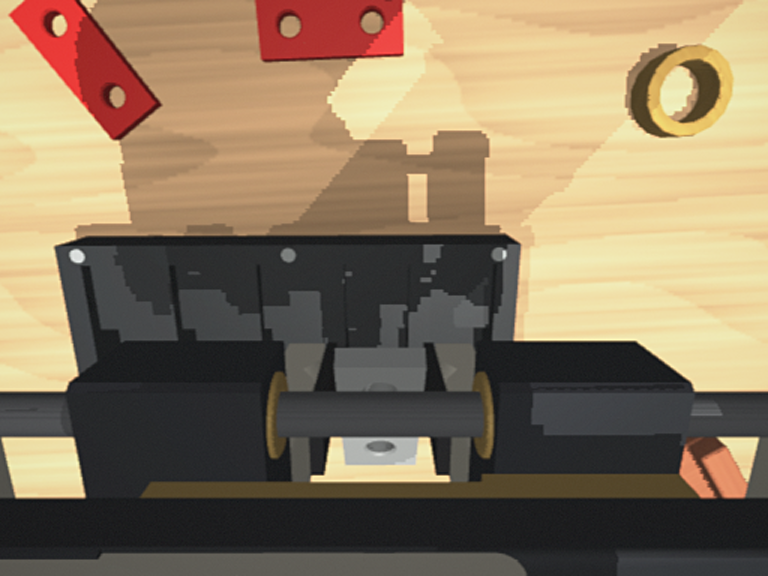

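```bash
python3 -m handwheel '[[[-0.0052,-0.027,0,0,1],[-0.0052,-0.027,0,0,1],[-0.0052,-0.027,0,0,1],[-0.0052,-0.027,0,0,1],[-0.0052,-0.027,0,0,1],[-0.0052,-0.027,0,0,1],[-0.0052,-0.027,0,0,1],[-0.0052,-0.027,0,0,1],[-0.0052,-0.027,0,0,1],[-0.0052,-0.027,0,0,1],[-0.0052,-0.027,0,0,1],[0,0,0.025,0,1],[0,0,0.025,0,1],[0,0,0.025,0,1],[0,0,0,0,1],[0,0,0,0,1]]]'; python3 -m handwheel '[[[0,0,0.004,0,1],[0,0,0.004,0,1],[0,0,0.004,0,1],[0,0,0.004,0,1],[0,0,0,0,1]]]'; python3 -m handwheel '[[[0,0,0.003,0,1],[0,0,0.003,0,1],[0,0,0.003,0,1],[0,0,0.002,0,1],[0,0,0,0,1]]]'
```

```text
clock: 49.08
tool_pos: [0.5475, -0.06, 0.0476]
orientation: [-179.9, -0.2, 177.1]
force: [0.5, 0.2, -0.5]
opening: 0.0292
clock: 49.5
tool_pos: [0.5485, -0.0595, 0.0331]
orientation: [180.0, 0.0, 177.1]
force: [-2.7, -0.1, 4.5]
opening: 0.0293
clock: 49.92
tool_pos: [0.5485, -0.0596, 0.0214]
orientation: [180.0, -0.0, 177.1]
force: [-3.2, 0.3, 4.3]
opening: 0.0294
```

```bash
python3 -m handwheel '[[[0,0,0.001,0,1],[0,0,0,0,0.5],[0,0,0,0,0.5],[0,0,0,0,0.5],[0,0,-0.02,0,0.5],[0,0,-0.03,0,0.5],[0,0,-0.035,0,0.5],[0,0,-0.035,0,0.5],[-0.018,-0.012,-0.035,0,0.5],[-0.018,-0.012,0,0,0.5],[-0.018,-0.012,0,0,0.5],[-0.018,-0.012,0,0,0.5],[0,0,0,0,0.5],[0,0,0,0,0.5],[0,0,0,0,0.5]]]'; python3 - <<'E'
from h import *
p=snap('wrist'); save(p,'w33.png',1.5);save(p,'w34.png',7,(275,80,335,175))
for r in rects(p,(270,20,500,230),.008,110): print(np.round(r,4)); 
print(pose()[:3,3])
E
```

```text
clock: 51.17
tool_pos: [0.6176, -0.1113, 0.175]
orientation: [180.0, -0.1, 177.0]
force: [0.2, -0.2, -0.2]
opening: 0.0436
[ 5.72200e-01 -6.15000e-02 -2.97480e+00  6.85712e+01  3.04220e+01]
[ 0.61742145 -0.11105123  0.17515871]
```

View pics/w34.png

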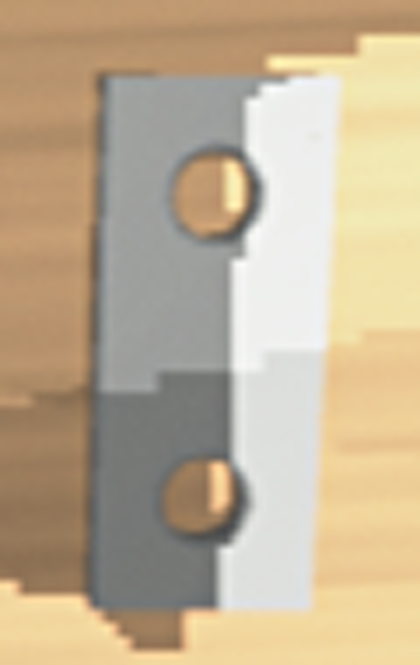

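View pics/w33.png

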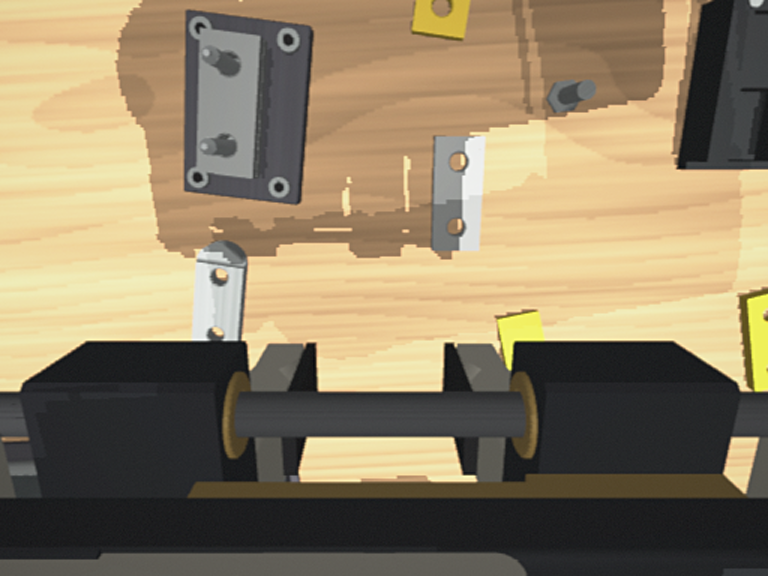

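```bash
python3 -m handwheel '[[[0.0242,0.0235,0,0,0.5],[0.0242,0.0235,0,0,0.5],[0,0,0.025,0,0.5],[0,0,0.025,0,0.5],[0,0,0.025,0,0.5],[0,0,0.025,0,0.5],[0,0,0.02,0,0.5],[0,0,0,0,0.5],[0,0,0,0,0.5]]]'; python3 -m handwheel '[[[0,0,0.02,0,0.5],[0,0,0.0155,0,0.5],[0,0,0,0,0.5],[0,0,0,0,0.5],[0,0,0,0,1],[0,0,0,0,1],[0,0,0,0,1],[0,0,0,0,1],[0,0,0,0,1]]]'; python3 -m handwheel '[[[0,0,-0.005,0,1],[0,0,-0.02,0,1],[0,0,-0.03,0,1],[0,0,-0.03,0,1],[0,0,-0.03,0,1],[0,0,0,0.062,1],[0,0,0,0.062,1],[0,0,0,0,1],[0,0,0,0,1],[0,0,0,0,1]]]';python3 - <<'E'
from h import *
delta(.5178,-.1853,.111,169.9)
p=snap('wrist'); save(p,'w35.png',8,(215,172,292,232))
E
```

```text
clock: 51.97
tool_pos: [0.5713, -0.0617, 0.0552]
orientation: [-180.0, -0.1, 177.1]
force: [-0.2, -0.0, 0.8]
opening: 0.0441
clock: 52.72
tool_pos: [0.573, -0.0617, 0.0214]
orientation: [180.0, 0.1, 177.1]
force: [-1.3, 2.1, 7.0]
opening: 0.0294
clock: 53.55
tool_pos: [0.5717, -0.062, 0.1347]
orientation: [-180.0, -0.0, 170.1]
force: [1.3, -0.2, -1.0]
opening: 0.0295
tool shift [ 0.0318 -0.1308  0.0238] turn 0.002993043045265557
```

View pics/w35.png

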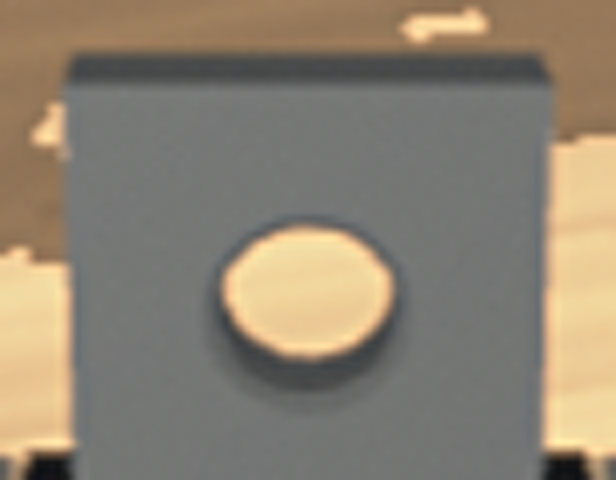

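```bash
python3 -m handwheel '[[[0.0064,-0.0262,0,0,1],[0.0064,-0.0262,0,0,1],[0.0064,-0.0262,0,0,1],[0.0064,-0.0262,0,0,1],[0.0064,-0.0262,0,0.003,1],[0,0,0,0,1],[0,0,0.012,0,1],[0,0,0.012,0,1],[0,0,0,0,1],[0,0,0,0,1],[0,0,0,0,1]]]'
python3 - <<'E'
from h import *
delta(.5178,-.1855,.111,169.9)
p=snap('wrist'); save(p,'w36.png',8,(215,172,292,232))
E
```

```text
clock: 54.52
tool_pos: [0.5181, -0.1852, 0.1113]
orientation: [-180.0, -0.0, 169.8]
force: [0.6, 0.6, -1.2]
opening: 0.0293
tool shift [ 0.0002 -0.0003  0.0003] turn -0.0010706445971875981
```

View pics/w36.png

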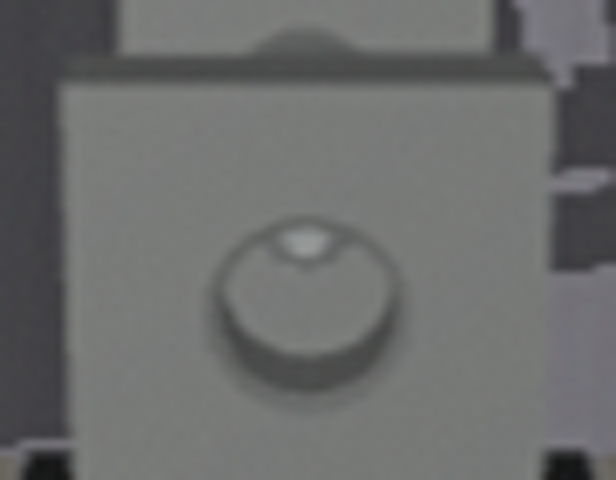

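Well aligned (tip at (306,241)). Lower.

```bash
python3 -m handwheel '[[[0,0,0.004,0,1],[0,0,0.004,0,1],[0,0,0.004,0,1],[0,0,0.004,0,1],[0,0,0,0,1],[0,0,0,0,1]]]'; python3 -m handwheel '[[[0,0,0.005,0,1],[0,0,0.006,0,1],[0,0,0.006,0,1],[0,0,0.004,0,1],[0,0,0,0,1]]]'; python3 -m handwheel '[[[0,0,0.002,0,1],[0,0,0.002,0,1],[0,0,0,0,1]]]'
```

```text
clock: 55.07
tool_pos: [0.5175, -0.1853, 0.0946]
orientation: [-180.0, -0.0, 169.8]
force: [-0.5, -0.2, -1.4]
opening: 0.0293
clock: 55.48
tool_pos: [0.517, -0.1852, 0.0727]
orientation: [-180.0, -0.1, 169.8]
force: [0.5, -1.2, -1.3]
opening: 0.0292
clock: 55.73
tool_pos: [0.5177, -0.1853, 0.0697]
orientation: [-180.0, -0.0, 169.8]
force: [0.4, 0.3, -1.0]
opening: 0.0289
```

```bash
python3 -m handwheel '[[[0,0,0.001,0,1],[0,0,0.001,0,1],[0,0,0.0005,0,1],[0,0,0,0,1]]]'
```

```text
clock: 56.07
tool_pos: [0.5178, -0.1853, 0.0675]
orientation: [180.0, 0.0, 169.8]
force: [0.2, -0.1, -1.3]
opening: 0.029
```

```bash
python3 -m handwheel '[[[0,0,0.0005,0,1],[0,0,0.0005,0,1],[0,0,0,0,1]]]'
```

```text
clock: 56.32
tool_pos: [0.5179, -0.1853, 0.0673]
orientation: [-180.0, 0.0, 169.8]
force: [-2.4, 2.7, 7.5]
opening: 0.0294
```

```bash
python3 -m handwheel '[[[0,0,0,0,0.5],[0,0,0,0,0.5],[0,0,0,0,0.5],[0,0,0,0,0.5],[0,0,-0.01,0,0.5],[0,0,-0.025,0,0.5],[0,0,-0.03,0,0.5],[0,0,-0.03,0,0.5],[-0.03,0,-0.02,0,0.5],[-0.03,0,0,0,0.5],[-0.03,0,0,0,0.5],[-0.03,0,0,0,0.5],[-0.03,0,0,0,0.5],[-0.03,0,0,0,0.5],[0,0,0,0,0.5],[0,0,0,0,0.5],[0,0,0,0,0.5]]]'; python3 - <<'E'
from h import *
p=snap('wrist'); save(p,'w37.png',1.5);
for r in rects(p,(100,10,500,225),.012,130): print(np.round(r,4)); 
for d in place_of('spacer',p): print(d['conf'],d['xy'],w(p,d['xy'],.006))
E
```

```text
clock: 57.73
tool_pos: [0.6945, -0.2172, 0.1813]
orientation: [-180.0, -0.1, 169.8]
force: [0.3, -0.0, -0.3]
opening: 0.0439
[  0.6352  -0.2193 -11.6151  55.7063  29.8868]
[ 0.6002 -0.2119 79.7641 27.0356 11.025 ]
0.6 [241.7, 119.4] [ 0.63669553 -0.21830526  0.006     ]
```

View pics/w37.png

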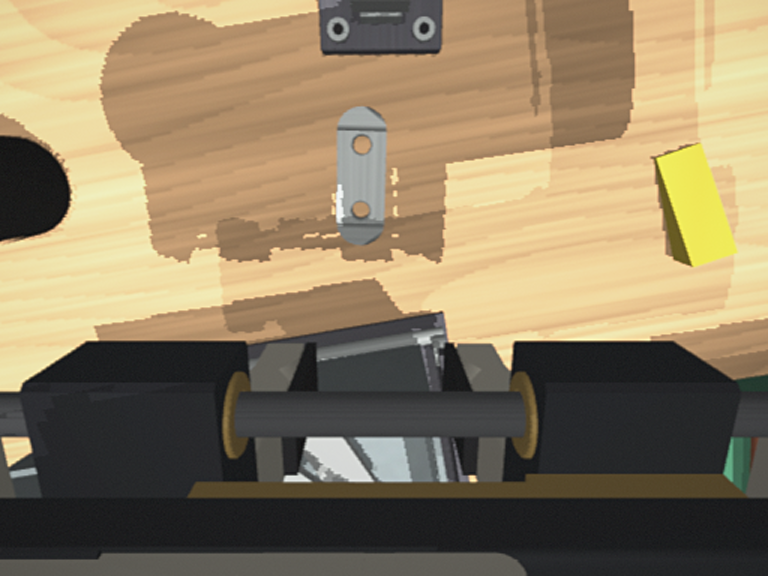

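```bash
python3 - <<'E'
from h import *
p=snap('wrist'); save(p,'w38.png',7,(210,60,275,172)); save(p,'w38.png',6,(210,62,275,170))
for z in (0,.08): print(w(p,(440/1.5,312/1.5),z),w(p,(250/1.5,345/1.5),z))
E
```

```text
[ 0.73509582 -0.18244648  0.        ] [ 0.73554466 -0.31829282  0.        ]
[ 0.70688626 -0.18799297  0.08      ] [ 0.70722397 -0.29020288  0.08      ]
```

View pics/w38.png

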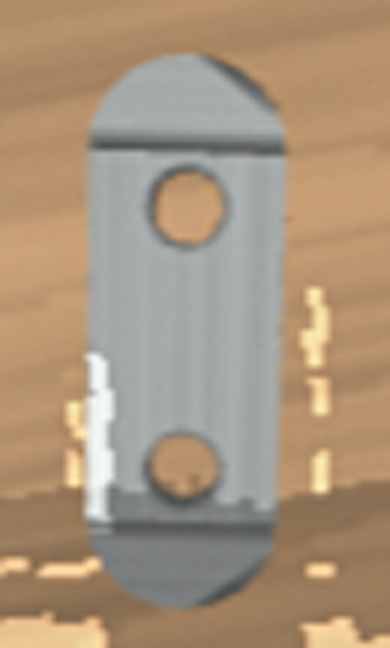

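```bash
python3 - <<'E'
from h import *
p=snap('wrist')
a=lambda u,v:(210+u/6-.5,62+v/6-.5)
A=w(p,a(188,206),.012);B=w(p,a(182.5,466),.012);m=(A+B)/2;print(m,np.linalg.norm(A-B),np.degrees(np.arctan2(*(B-A)[1::-1])))
A=w(p,a(188,53),.012);B=w(p,a(180,607),.012);print((A+B)/2,np.linalg.norm(A-B))
A=w(p,a(90,146),.012);B=w(p,a(276,521),.012);C=w(p,a(284,146),.012);D=w(p,a(88,521),.012);print((A+B+C+D)/4)
delta(m[0],m[1],.055,169.4)
E
```

```text
[ 0.63491112 -0.21903528  0.012     ] 0.03932207554700859 -12.070247788940778
[ 0.63518742 -0.21930135  0.012     ] 0.0837259223888482
[ 0.63488657 -0.21915069  0.012     ]
tool shift [ 0.0583 -0.0124  0.1274] turn 0.0069163836053903645
```

```bash
python3 -m handwheel '[[[0.0291,-0.0062,0,0,0.5],[0.0292,-0.0062,0,0,0.5],[0,0,0.025,0.027,0.5],[0,0,0.025,0,0.5],[0,0,0.025,0,0.5],[0,0,0.025,0,0.5],[0,0,0.02,0,0.5],[0,0,0,0,0.5],[0,0,0,0,0.5]]]'; python3 - <<'E'
from h import *
delta(.635,-.2191,.0215,168.3)
p=snap('wrist'); save(p,'w39.png',1.5)
E
```

```text
clock: 58.68
tool_pos: [0.6346, -0.2191, 0.0614]
orientation: [-180.0, -0.1, 168.3]
force: [0.7, -0.1, 0.5]
opening: 0.044
tool shift [-0.0004  0.0001  0.0399] turn -0.0007224258616283544
```

View pics/w39.png

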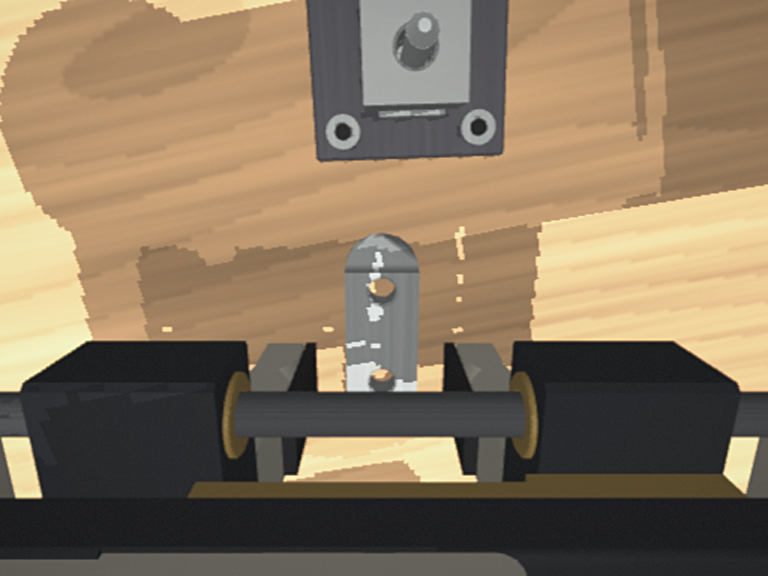

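```bash
python3 -m handwheel '[[[0,0,0.02,0,0.5],[0,0,0.0195,0,0.5],[0,0,0,0,0.5],[0,0,0,0,0.5],[0,0,0,0,1],[0,0,0,0,1],[0,0,0,0,1],[0,0,0,0,1],[0,0,0,0,1]]]'; python3 -m handwheel '[[[0,0,-0.005,0,1],[0,0,-0.02,0,1],[0,0,-0.03,0,1],[0,0,-0.03,0,1],[0,0,-0.03,0,1],[0,0,0,-0.028,1],[0,0,0,0,1],[0,0,0,0,1],[0,0,0,0,1]]]';python3 - <<'E'
from h import *
delta(.5178,-.1855,.14,169.9)
p=snap('wrist'); save(p,'w40.png',1.5)
E
```

```text
clock: 59.48
tool_pos: [0.6363, -0.2192, 0.0237]
orientation: [180.0, 0.1, 168.3]
force: [-1.0, 1.0, 7.1]
opening: 0.029
clock: 60.23
tool_pos: [0.6344, -0.2189, 0.1359]
orientation: [180.0, -0.1, 169.8]
force: [-0.4, -0.7, -0.8]
opening: 0.0295
tool shift [ 0.1207  0.0122 -0.0038] turn -0.00191211401634337
```

View pics/w40.png

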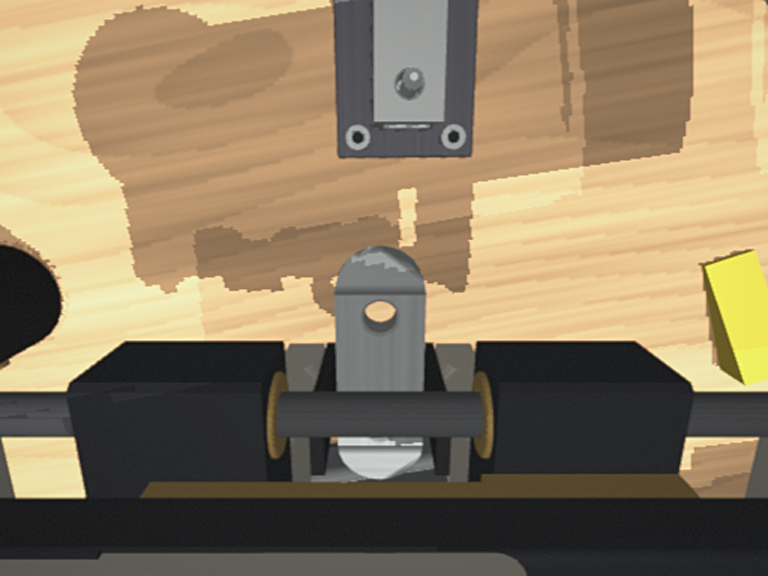

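```bash
python3 -m handwheel '[[[0.0241,0.0025,0,0,1],[0.0241,0.0025,0,0,1],[0.0241,0.0025,0,0,1],[0.0241,0.0025,0,0,1],[0.0241,0.0025,0,-0.002,1],[0,0,0,0,1],[0,0,0.012,0,1],[0,0,0.011,0,1],[0,0,0,0,1],[0,0,0,0,1],[0,0,0,0,1]]]'
python3 - <<'E'
from h import *
delta(.5178,-.1855,.113,169.9)
p=snap('wrist'); save(p,'w41.png',8,(215,172,292,232))
E
```

```text
clock: 61.2
tool_pos: [0.5191, -0.1856, 0.1139]
orientation: [-180.0, -0.0, 170.0]
force: [-0.4, -0.1, -0.4]
opening: 0.0294
tool shift [ 0.0013 -0.0001  0.0009] turn 0.0010923997259732574
```

View pics/w41.png

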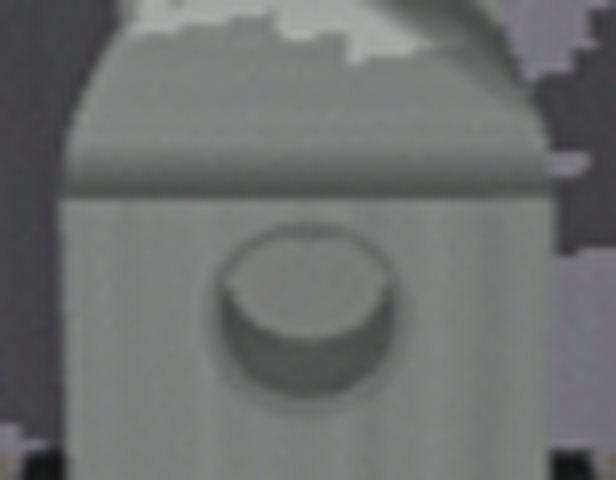

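```bash
python3 - <<'E'
from h import *
p=snap('wrist')
for zt in (.011,.013): print(tool(p,(215+307/8-.5,172+312/8-.5),zt))
# width check: spacer 30mm wide at row ~ 172+25=197: left 60 right 556 -> 62 px
print(326.9*30/((556-60)/8))
# expected dowel tip in tool (z=.08) pixel
T=pose(); q=np.linalg.inv(T)@np.array([.4979,-.182,.08,1]); print(q)
c=np.linalg.inv(p['tool_from_camera'])@q; r=p['mtx']@c[:3]; r=r[:2]/r[2]; print((r[0]+.5-215)*8,(r[1]+.5-172)*8)
E
```

```text
[ 0.02194257 -0.00084525  0.011     ]
[ 0.02125658 -0.0008447   0.013     ]
158.17741935483872
[ 2.17778846e-02 -1.63389804e-04  3.43206543e-02  1.00000000e+00]
316.61110677965667 205.88328823972938
```

```bash
python3 -m handwheel '[[[0.0007,0,0.004,0,1],[0,0,0.003,0,1],[0,0,0,0,1],[0,0,0,0,1],[0,0,0,0,1]]]'
python3 - <<'E'
from h import *
delta(.5184,-.1855,.1,169.9)
p=snap('wrist'); save(p,'w42.png',8,(215,172,292,232))
E
```

```text
clock: 61.72
tool_pos: [0.5183, -0.1855, 0.107]
orientation: [-180.0, -0.0, 170.0]
force: [0.0, -0.4, -0.7]
opening: 0.0295
tool shift [-0.0002 -0.      0.007 ] turn 0.0011286679893150187
```

View pics/w42.png

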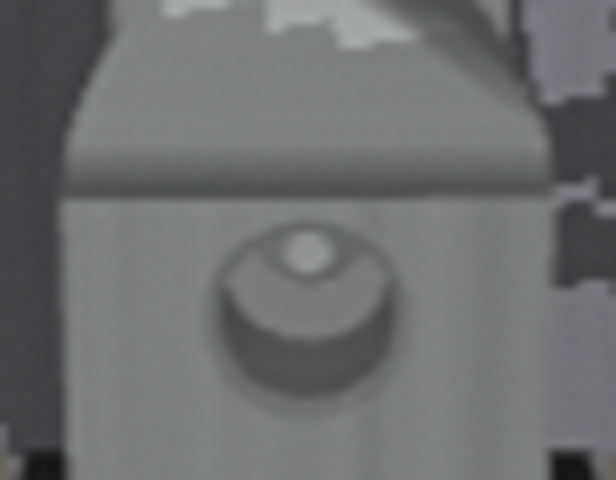

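```bash
python3 -m handwheel '[[[0,0,0.004,0,1],[0,0,0.004,0,1],[0,0,0.003,0,1],[0,0,0,0,1]]]'
python3 - <<'E'
from h import *
p=snap('wrist'); save(p,'w43.png',8,(215,172,292,232))
E
```

```text
clock: 62.1
tool_pos: [0.5177, -0.1853, 0.095]
orientation: [-180.0, -0.1, 169.9]
force: [0.2, -0.4, -0.7]
opening: 0.0291
```

View pics/w43.png

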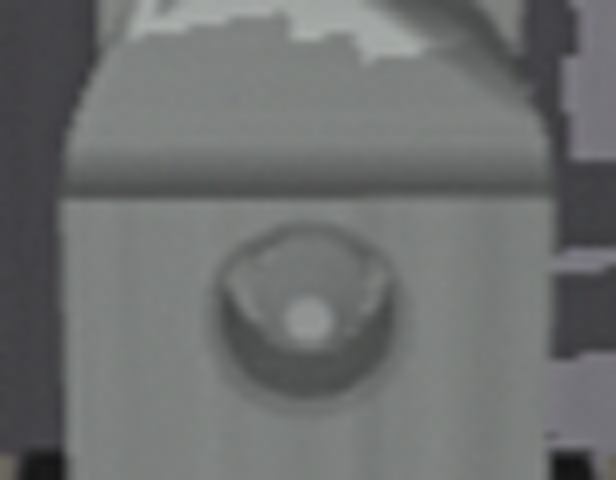

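```bash
python3 -m handwheel '[[[0,0,0.005,0,1],[0,0,0.004,0,1],[0,0,0.003,0,1],[0,0,0.002,0,1],[0,0,0,0,1],[0,0,0,0,1]]]'; python3 -m handwheel '[[[0,0,0.001,0,1],[0,0,0.001,0,1],[0,0,0.001,0,1],[0,0,0,0,1]]]'
```

```text
clock: 62.65
tool_pos: [0.5181, -0.1854, 0.0818]
orientation: [-180.0, -0.0, 170.0]
force: [-0.1, 0.2, -1.6]
opening: 0.0294
clock: 62.98
tool_pos: [0.5181, -0.1854, 0.0789]
orientation: [180.0, -0.0, 170.0]
force: [-0.4, -0.4, -1.9]
opening: 0.0294
```

```bash
python3 -m handwheel '[[[0,0,0.0007,0,1],[0,0,0.0007,0,1],[0,0,0,0,1]]]'
```

```text
clock: 63.23
tool_pos: [0.5183, -0.1854, 0.0777]
orientation: [-180.0, 0.0, 170.0]
force: [-0.5, -0.6, 0.0]
opening: 0.0292
```

```bash
python3 -m handwheel '[[[0,0,0.0006,0,1],[0,0,0.0004,0,1],[0,0,0,0,1]]]'
```

```text
clock: 63.48
tool_pos: [0.5183, -0.1854, 0.0776]
orientation: [-180.0, 0.0, 170.0]
force: [-3.4, 1.5, 10.6]
opening: 0.0294
```

Seated. Release, retreat and inspect.

```bash
python3 -m handwheel '[[[0,0,0,0,0.5],[0,0,0,0,0.5],[0,0,0,0,0.5],[0,0,0,0,0.5],[0,0,-0.01,0,0.5],[0,0,-0.025,0,0.5],[0,0,-0.03,0,0.5],[0,0,-0.03,0,0.5],[-0.03,0,-0.02,0,0.5],[-0.03,0,0,0,0.5],[-0.03,0,0,0,0.5],[0,0,0,0,0.5],[0,0,0,0,0.5]]]'; python3 - <<'E'
from h import *
p=snap('wrist'); save(p,'w44.png',1.5)
for z in (.066,): 
  for r in rects(p,(180,0,330,150),z,110): print(np.round(r,4))
E
python3 -m handwheel '[[[0,0.04,-0.02,0,0.5],[0,0.04,-0.02,0,0.5],[0,0.04,-0.02,0,0.5],[0,0.04,0,0,0.5],[0,0.04,0,0,0.5],[0,0.04,0,0,0.5],[0,0.04,0,0,0.5],[0,0.04,0,0,0.5],[0,0,0,0,0.5]]]'; python3 - <<'E'
from h import *
p=snap('side'); save(p,'s44.png',6,(235,110,345,190)); save(p,'s45.png',1.5)
p=snap('top'); save(p,'t44.png',1.5)
E
```

```text
clock: 64.57
tool_pos: [0.6076, -0.2013, 0.1913]
orientation: [-180.0, -0.0, 169.9]
force: [-0.4, 0.4, -1.2]
opening: 0.0438
[ 0.5522 -0.1922 79.9272 28.6962 11.7485]
[  0.517   -0.1859 -10.0659  55.1379  30.5443]
[ 0.4836 -0.18   79.9339 50.6445 15.4978]
clock: 65.37
tool_pos: [0.661, 0.1118, 0.2475]
orientation: [180.0, 0.0, 170.2]
force: [0.2, -1.8, 0.8]
opening: 0.0436
```

View pics/w44.png

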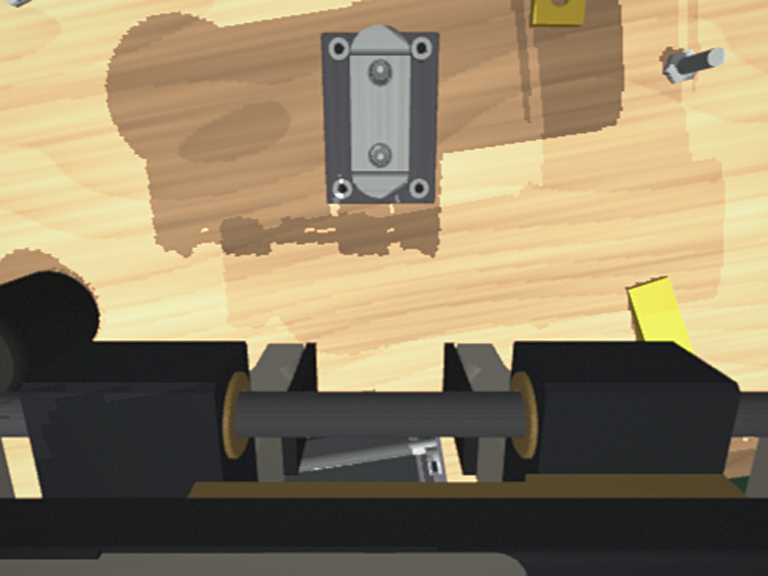

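View pics/s44.png

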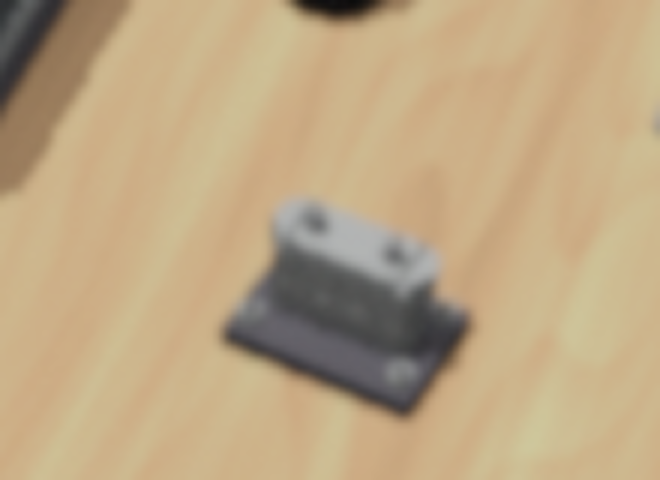

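View pics/t44.png

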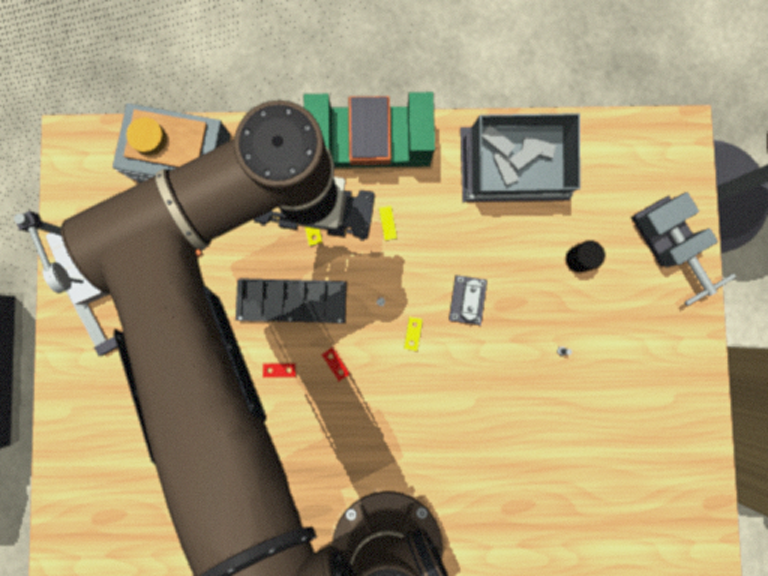

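```bash
python3 -c "
from plant import close_job,telemetry
o=telemetry.get_obs();print(o['force'],o['tau'])
print(close_job())"
```

```text
[0.11875044 0.00659595 0.06720528] [ 1.53948147e+00 -5.65060937e+01  2.97553861e+01  6.88355371e+00
  2.61183202e-03 -1.54585359e-01]
the job is handed in; nothing more can be done
None
```

The shim pack is built and the job is handed in, at about 65 s of the 210 s allowed.

- **Tabs:** Three galvanised tabs were in the tray, in nests 2, 4 and 5; nests 1 and 3 were empty. I pressed each one down until it tipped, gripped it by its long sides and laid it flat on the bench. I then regripped it at its centre and lowered it over the dowels until I felt contact.
- **Heights:** The tool heights at contact were 51.0, 59.3 and 67.3 mm, about 8 mm apart, so each tab seated fully. The spacer went on last and made contact at 77.6 mm.
- **Final pictures:** The spacer lies at (0.517, -0.186), turned -10.1°, in line with the pole face, and both dowels show through its holes. The side view shows no visible gap in the pack. The tray is empty, and everything else I could see had not visibly moved; the arm covered part of the left of the bench in that view.
- **Forces:** The highest press force I read was about 15 N, and the arm was clear of everything when I handed in.

No check failed. The wrist camera read 0.5–1 mm off in the grip, which I corrected by watching a dowel tip through the hole before each lowering.

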